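Refill the spice-box tray and slide it back reversed

TASK

Refill the spice-box display: slide the tray right out of its sleeve, and put every little spice box on the counter into it, upright and one to a compartment, with every red pull tab facing the tray's blue long wall, also the box already in the tray, which faces the wrong way. Then slide the tray back reversed, fully home in the sleeve, so that its orange end shows flush at the mouth instead of the white one. Leave the honey jar, the red jam jar and the wooden bowl where they stand.

Things in the scene. Friction and masses are not known exactly. Their poses are not given: they have to be found in the camera images.
- sleeve: display sleeve fixed to the counter: wooden side walls and back, clear flat roof, no floor (the tray slides on the counter). Origin on the counter at the centre of its 150 mm long inner space. Its mouth is the open end on its own -x side, 75 mm from the origin; the back stop is 75 mm from the origin on +x. Inside 68 mm wide (y) and 46 mm high; outside 78 mm wide and 50 mm high.
- tray_c (a point): shallow wooden tray, 150 mm long (own x), 60 mm wide (own y, can be gripped across it), 22 mm high, about 250 g; this point is its centre, 11 mm above its underside. Walls and floor 4 mm thick. The long wall on +y is blue; the end on +x is orange, the one on -x white. Three cross dividers, 10 mm above its floor, make four compartments of 33 by 52 mm, centred at x = -54, -18, 18 and 54 mm.
- tray_orange (a point): middle of the outer face of the tray's orange end, 75 mm along the tray's +x from its centre. The tray starts part-way in the sleeve, this end inside and the white end standing 40 to 55 mm out of the mouth
- box0_c (a point): small wooden spice box with a dark brown top, 28 mm (own x) by 36 mm (own y) by 36 mm high, about 60 g; this point is its centre, 18 mm above its underside. A red pull tab (20 mm wide, 10 mm long, 5 to 13 mm above the underside) sticks out low on its +y face. It starts in the tray, in the compartment next to the white end, with its tab away from the blue wall.
- box0_tab (a point): outer end of the red tab of the dark brown-topped box, 28 mm from the box's centre line along its +y, 9 mm above its underside
- box1_c (a point): small wooden spice box with a green top, 28 mm (own x) by 36 mm (own y) by 36 mm high, about 60 g; this point is its centre, 18 mm above its underside. A red pull tab (20 mm wide, 10 mm long, 5 to 13 mm above the underside) sticks out low on its +y face. It starts upright on the counter, turned any way; it may be absent.
- box1_tab (a point): outer end of the red tab of the green-topped box, 28 mm from the box's centre line along its +y, 9 mm above its underside
- box2_c (a point): small wooden spice box with a yellow top, 28 mm (own x) by 36 mm (own y) by 36 mm high, about 60 g; this point is its centre, 18 mm above its underside. A red pull tab (20 mm wide, 10 mm long, 5 to 13 mm above the underside) sticks out low on its +y face. It starts upright on the counter, turned any way; it may be absent.
- box2_tab (a point): outer end of the red tab of the yellow-topped box, 28 mm from the box's centre line along its +y, 9 mm above its underside
- box3_c (a point): small wooden spice box with a grey top, 28 mm (own x) by 36 mm (own y) by 36 mm high, about 60 g; this point is its centre, 18 mm above its underside. A red pull tab (20 mm wide, 10 mm long, 5 to 13 mm above the underside) sticks out low on its +y face. It starts upright on the counter, turned any way; it may be absent.
- box3_tab (a point): outer end of the red tab of the grey-topped box, 28 mm from the box's centre line along its +y, 9 mm above its underside
- honey: amber honey jar, 56 mm across, 75 mm tall; a bystander to be left where it is; origin at the centre of its underside
- jam: red jam jar, 56 mm across, 70 mm tall; a bystander to be left where it is; origin at the centre of its underside
- bowl: wooden bowl, 90 mm across, 40 mm tall; a bystander to be left where it is; origin at the centre of its underside
There are look-alikes about, which are no part of the job. What is shaped like the part that bears box2_c but turquoise is not meant.

How it is judged:
By the outcome, as a careful person would: the job done as asked, in the order asked, and still so for the second after the job is handed in, with the robot touching nothing.
Of box1, box2, box3 only 2 to 3 are there at a start; the rules pass over those that are not, and their reading is None.
At some moment in a run one of box1, box2, box3 may be knocked a few centimetres aside while the robot is not near it.
Once in a run the grip may slacken for a moment while it holds something.
It also fails if it takes over 210 s, if anything falls off the work surface, if the arm or the gripper's body presses on something with over 40 N, if the wrist force passes 120 N, or if a joint passes its speed limit or range.

ROBOT

A 6-joint arm with a two-finger parallel gripper is mounted at the origin on the work surface. World frame = base frame: x ahead of the robot, y to its left, z up, the work surface at z = 0. Lengths are in mm, angles in rad, forces in N, time in s.
With the tool pointing down it reaches from about 275 to 1000 mm from the base axis. Payload 8.4 kg.
Tool frame: the origin (TCP) lies on the centre line of the jaws, within the pads' length; the fingertips stand 25 mm ahead of it and the grasp point (between the pads) lies 6 mm ahead of it; z points along the fingers, y is the line along which they close (so a half turn about z gives the same grasp; the last joint's range is limited). The gripper opens to 85 mm and grips with 20 to 120 N. Pads are 22 mm wide; open, the fingers measure 114 mm over their backs; the gripper's body (76 mm by 85 mm) begins 54 mm behind the grasp point. The pads swing forward as they close: fully open they stand 13 mm farther back than shut.
Start: joints at [-1.205, 0.353, 1.633, -0, 1.155, -0.002], TCP at [224.726, -583.204, 256.281] pointing down, gripper open.
Joint ranges: [-2.63, 2.63], [-0.92, 2.1], [0.06, 2.66], [-1.3, 4.44], [0, 2.69], [-3.02, 3.02]. Speed limits (rad/s): [2.22, 2.22, 2.79, 3.14, 3.14, 3.14].

INTERFACE

Orientations are given as a unit quaternion [w, x, y, z].
In Python, from workcell import readout, viewer, bot gives the robot as it stands.
- The arm moves only by the tool drive_tool, never from a script. Its argument "rows" is one flat list of numbers, 6 for each row, row after row: the shift along the world's x, y, z in m, then the turn, a rotation vector about the world's x, y, z in rad. A call has 1 to 20 rows; each row shifts and turns the commanded pose from where the row before left it; what a row does not reach is not made up. A row lasts 1/10 s, in which the tool goes at most 50 mm and 8.59 degrees, less where a joint would pass 70% of its speed; a pose out of reach is approached as far as the arm can. A call with a gripper value outside its range is refused whole. "jaw" is the opening, from -1 (shut) to 1 (fully open), set as the call begins (left out, the last holds). The fingers move at their own pace and stop on an object; "force" is the grip in N (left out, the last holds). Time passes only in rows, so rows that do not move let the fingers close. It gives the time, the measured TCP pose, the force, the opening and the grip force at its end, in the units of the state.
- readout.observe(): the state, without advancing time (a new reading comes with each control period).
- viewer.read_camera(name): name is "scene" or "top"; returns a dict with "color" (384x512x3 uint8, blue, green, red), "depth" (384x512 float32, mm along the optical axis (not along the pixel's ray), 0 where there is no reading), "intrinsics" (3x3 intrinsics, pixels), "R" (3x3) and "t" (3): a world point X has camera coordinates R X + t. Camera axes: x right, y down, z forward; pixel columns grow to the right and rows downward; lengths in mm; the calibration is good to about 2 mm. A picture is of the moment at which its call begins.
- bot.close_job(): hands the job in; it is judged then, once.
The state is a dict: "time": time; "qpos": joint angles; "dq": joint speeds; "tau": joint torques, N m; "tool_pos": TCP position; "tcp_rot": TCP orientation; "force": force on the tool from outside, world axes, zero at the start; "moment": the same for the moment, N m; "gripper_width": opening from 0.0 (shut) to 1.0 (fully open); "grip_force": force on a finger pad.
Only numpy, scipy, OpenCV 4.12 (cv2) and the standard library are available. Lean on these libraries where they do the work, as an engineer would, in place of code of your own. Each camera call takes 0.05 s, during which the arm holds its last target. There are 200 camera calls.

## Working session

There is one attempt and no reset: what is moved stays moved. The work goes in short steps, Python scripts to look and compute and a tool call to move; the robot and the scene stay as the last step left them, time stands still between calls to the robot, and variables do not carry over. Pictures are saved under pics/ and viewed, at most 14 in all, crops included, and the job is handed in when it is done.

Besides the shell and the picture viewer there is one more tool, called after "Call:" as name(argument=value, ...) on one line, values as JSON. drive_tool: Moves the arm, as the interface text tells. Its arguments: {"type":"object","properties":{"rows":{"type":"array","items":{"type":"number"}},"jaw":{"type":"number"},"force":{"type":"number"}},"required":["rows"]}

```bash
mkdir -p pics; ls; python3 - <<'E'
from workcell import readout, viewer, bot
import cv2,numpy as np
for n in("top","scene"):
    c=viewer.read_camera(n); cv2.imwrite(f"pics/{n}0.png",cv2.resize(c["color"],(800,600),interpolation=cv2.INTER_CUBIC)); print(n,c["intrinsics"].tolist(),c["R"].round(3).tolist(),c["t"].round(1).tolist())
print(readout.observe())
E
```

```text
pics
top [[428.7288777385661, 0.0, 255.7082328062355], [0.0, 428.7288777385661, 190.61139680691966], [0.0, 0.0, 1.0]] [[0.024, -1.0, 0.021], [-0.997, -0.025, -0.072], [0.072, -0.019, -0.997]] [-51.6, 552.7, 1137.5]
scene [[479.24080450646915, 0.0, 253.20060243886041], [0.0, 479.24080450646915, 193.87103909075714], [0.0, 0.0, 1.0]] [[-0.327, 0.945, -0.005], [0.772, 0.264, -0.579], [-0.546, -0.193, -0.816]] [192.2, -397.0, 1459.5]
{'time': 0.1, 'qpos': array([-1.20539906e+00,  3.53585522e-01,  1.63409076e+00,  3.59122009e-06,
        1.15521962e+00, -2.39036114e-03]), 'dq': array([ 1.35246643e-03, -1.80636682e-03, -2.50809511e-04,  2.95256731e-05,
        7.70290560e-04, -2.43686472e-05]), 'tau': array([-1.12307216e-04, -6.06356978e+01, -3.42818892e+01,  9.14506700e-05,
        3.83118328e-03,  1.07836368e-05]), 'tool_pos': array([ 224.57627698, -582.80790642,  255.61933642]), 'tcp_rot': array([-6.41219541e-04,  9.83139053e-01,  1.82858357e-01, -1.16008926e-04]), 'force': array([-0.50201234,  0.55024077,  0.50574188]), 'moment': array([ 0.02424253,  0.02100029, -0.0091762 ]), 'grip_force': 0.0, 'gripper_width': 1.0002415692318618}
```

View pics/top0.png

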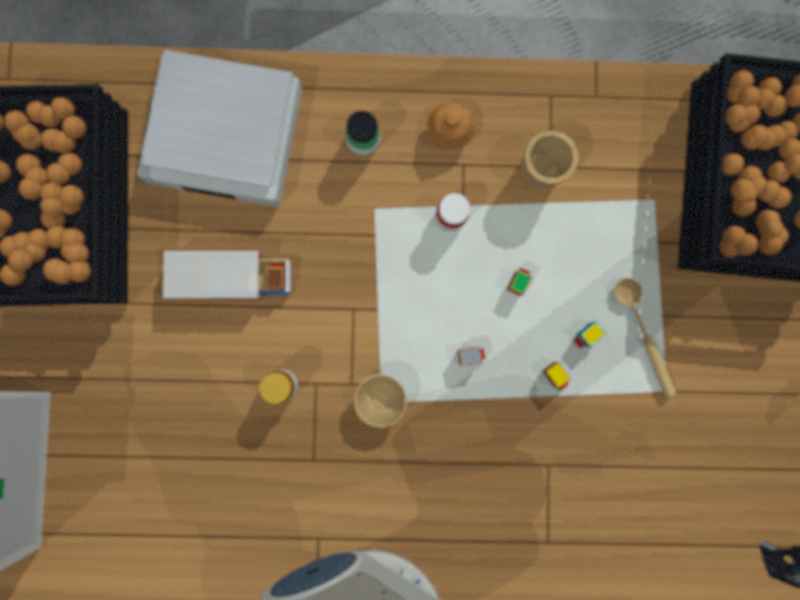

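View pics/scene0.png

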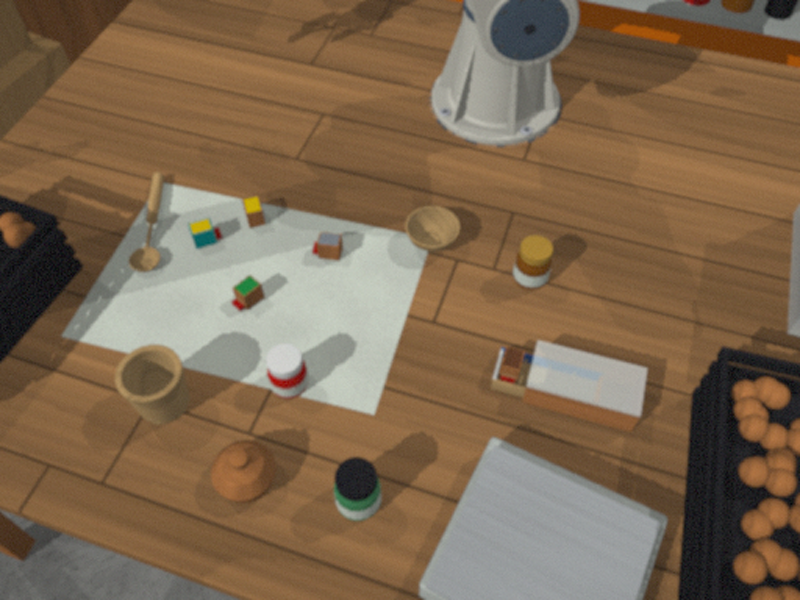

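Look-alikes for box2 (800x600 top view): the plain yellow-topped box at (557,376) and the yellow-topped box with a turquoise body at (590,335). I pick the former. The others are green (520,282), grey (470,356), and brown in the tray (275,275). The sleeve is at (210,275) with its mouth facing right in the image (world -y).

```bash
cat > h.py <<'E'
from workcell import readout, viewer, bot
import cv2,numpy as np
def proj(c,X): 
    p=(c["R"]@np.atleast_2d(X).T+c["t"][:,None]); return (c["intrinsics"]@p/p[2]).T[:,:2]
def plane(c,uv,z):
    uv=np.atleast_2d(uv).astype(float); d=np.c_[uv,np.ones(len(uv))]@np.linalg.inv(c["intrinsics"]).T@c["R"]
    o=-c["R"].T@c["t"]; return o+d*((z-o[2])/d[:,2])[:,None]
def cloud(c):
    v,u=np.mgrid[:384,:512]; d=c["depth"]; 
    P=np.stack([u*d,v*d,d],-1)@np.linalg.inv(c["intrinsics"]).T
    return (P-c["t"])@c["R"]
def hsv(c): return cv2.cvtColor(c["color"],cv2.COLOR_BGR2HSV)
def crop(c,u0,u1,v0,v1,name,k=6): cv2.imwrite("pics/"+name,cv2.resize(c["color"][v0:v1,u0:u1],None,fx=k,fy=k,interpolation=cv2.INTER_CUBIC))
def red(H): return ((H[...,0]<6)|(H[...,0]>172))&(H[...,1]>150)&(H[...,2]>70)
def box(c,xy,ztop=36,r=45):
    """fit box pose (x,y,yaw) near xy from height cloud + red tab"""
    P=cloud(c); m=(np.hypot(P[...,0]-xy[0],P[...,1]-xy[1])<r)
    top=m&(abs(P[...,2]-ztop)<9); n,l,s,cc=cv2.connectedComponentsWithStats(top.astype(np.uint8))
    if n<2: return None
    k=1+np.argmax(s[1:,4]); t=l==k; v,u=np.nonzero(t)
    Q=plane(c,np.c_[u,v],ztop)[:,:2]; rect=cv2.minAreaRect(Q.astype(np.float32))
    v,u=np.nonzero(m&red(hsv(c))&(P[...,2]<ztop-8)); T=plane(c,np.c_[u,v],ztop-27+4)[:,:2].mean(0) if len(u) else None
    return dict(c=Q.mean(0).round(1),rect=np.round(np.hstack([rect[0],rect[1],rect[2]]),1),n=len(Q),tab=None if T is None else T.round(1),yaw=None if T is None else np.degrees(np.arctan2(*(T-Q.mean(0))[::-1])).round(1),nred=len(u))
E
python3 - <<'E'
from h import *
for n in("top","scene"):
    c=viewer.read_camera(n); k=512/800
    P=cloud(c)
    if n=="top":
        px={"green":(520,282),"yel":(557,376),"grey":(470,356),"brown":(275,275),"decoy":(590,335)}; xy={}
        for a,(u,v) in px.items(): xy[a]=P[int(v*k),int(u*k)]; print(a,xy[a].round(0))
        for a,(u,v) in {"honey":(277,387),"jam":(453,208),"bowl":(380,400)}.items(): print(a,P[int(v*k),int(u*k)].round(0))
        C=c
    for a in px: print(n,a,box(c,xy[a][:2],40 if a=="brown" else 36))
    # sleeve roof
    q=xy["brown"][:2]; m=(abs(P[...,2]-50)<6)&(abs(P[...,0]-q[0])<80)&(P[...,1]>q[1]-60)&(P[...,1]<q[1]+250)
    v,u=np.nonzero(m); Q=plane(c,np.c_[u,v],50)[:,:2].astype(np.float32)
    print(n,"roof",cv2.minAreaRect(Q),len(u))
    if n=="top": 
        a=c["color"][190:260,290:400]; b=c["color"][150:200,100:210]
        cv2.imwrite("pics/crop1.png",cv2.resize(np.vstack([a,b]),None,fx=5,fy=5,interpolation=cv2.INTER_CUBIC))
E
```

```text
green [ 586. -241.   37.]
yel [ 428. -307.   37.]
grey [ 459. -157.   41.]
brown [586. 174.  41.]
decoy [ 498. -363.   36.]
honey [402. 159.  78.]
jam [ 704. -121.   66.]
bowl [377.  -8.   7.]
top green {'c': array([ 585.7, -242.9]), 'rect': array([ 585.8, -242.5,   28.8,   36.3,   64.7]), 'n': 148, 'tab': None, 'yaw': None, 'nred': 0}
top yel {'c': array([ 429.6, -308.1]), 'rect': array([ 429.6, -308.2,   36.8,   29.5,   37.6]), 'n': 154, 'tab': None, 'yaw': None, 'nred': 0}
top grey {'c': array([ 457.5, -158.4]), 'rect': array([ 457.4, -158.5,   28.1,   36.9,    9.2]), 'n': 149, 'tab': array([ 463.2, -182. ]), 'yaw': np.float64(-76.3), 'nred': 2}
top brown {'c': array([581.6, 175.5]), 'rect': array([581.9, 175.7,  34.6,  29.3,   1.5]), 'n': 157, 'tab': array([607.4, 175.1]), 'yaw': np.float64(-0.9), 'nred': 6}
top decoy {'c': array([ 500. , -367.4]), 'rect': array([ 500.4, -367.1,   29.5,   38.1,   40.5]), 'n': 153, 'tab': array([ 485.3, -351.9]), 'yaw': np.float64(133.5), 'nred': 13}
top roof ((583.9859619140625, 262.7515869140625), (76.55958557128906, 195.10447692871094), 1.45435
[... 287 characters left out ...]
 38. ]), 'n': 135, 'tab': None, 'yaw': None, 'nred': 0}
scene grey {'c': array([ 463. , -156.7]), 'rect': array([ 463.4, -156.7,   35.1,   37.6,   10.6]), 'n': 158, 'tab': array([ 471.8, -180.2]), 'yaw': np.float64(-69.5), 'nred': 8}
scene brown {'c': array([587.1, 176.7]), 'rect': array([587.7, 176.7,  41.2,  27.7,   1.7]), 'n': 192, 'tab': array([608.4, 177.2]), 'yaw': np.float64(1.4), 'nred': 15}
scene decoy {'c': array([ 505.4, -365.5]), 'rect': array([ 506. , -365. ,   36.2,   35.7,   40.6]), 'n': 145, 'tab': array([ 491.8, -348.2]), 'yaw': np.float64(128.2), 'nred': 10}
scene roof ((589.3963623046875, 266.69598388671875), (82.84857177734375, 186.7547607421875), 1.5031497478485107) 2330
```

View pics/crop1.png

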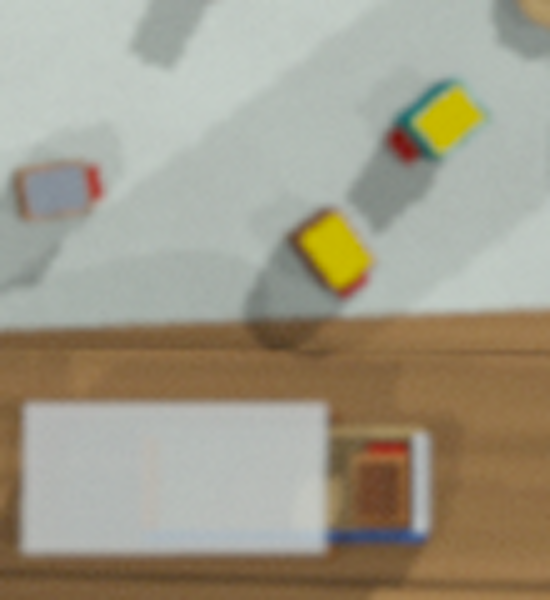

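The crop shows the chosen yellow box with a plain wooden body at (335,250) and its tab at lower right (345,290). The turquoise decoy is at (445,118). The tray's white end is at (420,485), the blue wall at the bottom, and the tab of the brown box on the far side (385,447).

```bash
python3 - <<'E'
from h import *
c=viewer.read_camera("top")
f=lambda u,v:(100+u/5,150+(v-350)/5)
for n,u,v,z in [("back L",22,403,50),("back R",22,553,50),("mouth far",328,403,50),("mouth near",328,553,50),("white far",430,430,22),("white near",430,543,22),("blue@mouth outer",332,543,22)]:
    print(n,plane(c,f(u,v),z).round(1))
E
```

```text
back L [[620.6 361.7  50. ]]
back R [[541.7 357.8  50. ]]
mouth far [[624.9 201.7  50. ]]
mouth near [[545.7 198.6  50. ]]
white far [[615.5 151.8  22. ]]
white near [[554.4 149.6  22. ]]
blue@mouth outer [[553.1 202.1  22. ]]
```

Call:
drive_tool(rows=[0.02, 0.042, -0.005, 0, 0, 0.068, 0.02, 0.042, -0.005, 0, 0, 0.068, 0.02, 0.042, -0.005, 0, 0, 0.068, 0.02, 0.042, -0.005, 0, 0, 0.068, 0.02, 0.042, -0.005, 0, 0, 0.068, 0.02, 0.042, -0.005, 0, 0, 0.068, 0.02, 0.042, -0.005, 0, 0, 0.068, 0.02, 0.042, -0.005, 0, 0, 0.068, 0.02, 0.042, -0.005, 0, 0, 0.068, 0.02, 0.042, -0.005, 0, 0, 0.068, 0.02, 0.042, -0.005, 0, 0, 0.068, 0.02, 0.042, -0.005, 0, 0, 0.068, 0.02, 0.042, -0.005, 0, 0, 0.068, 0.02, 0.042, -0.005, 0, 0, 0.068, 0.02, 0.042, -0.005, 0, 0, 0.068, 0.02, 0.042, -0.005, 0, 0, 0.068, 0.02, 0.042, -0.005, 0, 0, 0.068, 0.02, 0.042, -0.005, 0, 0, 0.068], jaw=1, force=60)

```text
time: 2.05
tool_pos: [585.3, 174.8, 166.0]
tcp_rot: [0.0, 0.699, 0.716, 0.0]
force: [0.6, -0.8, 0.0]
gripper_width: 0.999
grip_force: 0.0
```

Call:
drive_tool(rows=[0, -0.003, -0.03, 0, 0, 0, 0, -0.003, -0.03, 0, 0, 0, 0, 0, -0.03, 0, 0, 0, 0, 0, -0.02, 0, 0, 0, 0, 0, -0.014, 0, 0, 0, 0, 0, -0.01, 0, 0, 0, 0, 0, -0.004, 0, 0, 0])

```text
time: 2.75
tool_pos: [584.6, 166.8, 27.7]
tcp_rot: [-0.0, 0.7, 0.714, -0.0]
force: [0.7, -0.0, 0.5]
gripper_width: 1.004
grip_force: 0.0
```

Call:
drive_tool(rows=[0, 0, 0, 0, 0, 0, 0, 0, 0, 0, 0, 0, 0, 0, 0, 0, 0, 0, 0, 0, 0, 0, 0, 0, 0, 0, 0, 0, 0, 0, 0, 0, 0, 0, 0, 0], jaw=-1, force=60)

```text
time: 3.35
tool_pos: [586.0, 167.0, 29.9]
tcp_rot: [0.001, 0.7, 0.714, 0.001]
force: [0.2, 0.3, 6.1]
gripper_width: 0.688
grip_force: 65.2
```

Call:
drive_tool(rows=[0, -0.004, 0.001, 0, 0, 0, 0, -0.008, 0, 0, 0, 0, 0, -0.008, 0, 0, 0, 0, 0, -0.008, 0, 0, 0, 0, 0.001, -0.008, 0, 0, 0, 0, 0, -0.008, 0, 0, 0, 0, 0, -0.008, 0, 0, 0, 0, 0, -0.008, 0, 0, 0, 0, 0.001, -0.008, 0, 0, 0, 0, 0, -0.008, 0, 0, 0, 0, 0, -0.008, 0, 0, 0, 0, 0, -0.008, 0, 0, 0, 0, 0.001, -0.008, 0, 0, 0, 0, 0, -0.008, 0, 0, 0, 0, 0, -0.004, 0, 0, 0, 0, 0, 0, 0, 0, 0, 0])

```text
time: 4.95
tool_pos: [588.2, 53.7, 29.9]
tcp_rot: [0.0, 0.7, 0.714, 0.0]
force: [0.3, -0.4, 6.0]
gripper_width: 0.687
grip_force: 65.4
```

```bash
python3 - <<'E'
from h import *
c=viewer.read_camera("top"); crop(c,90,280,120,230,"pull.png",4)
E
```

```text
(no output)
```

View pics/pull.png

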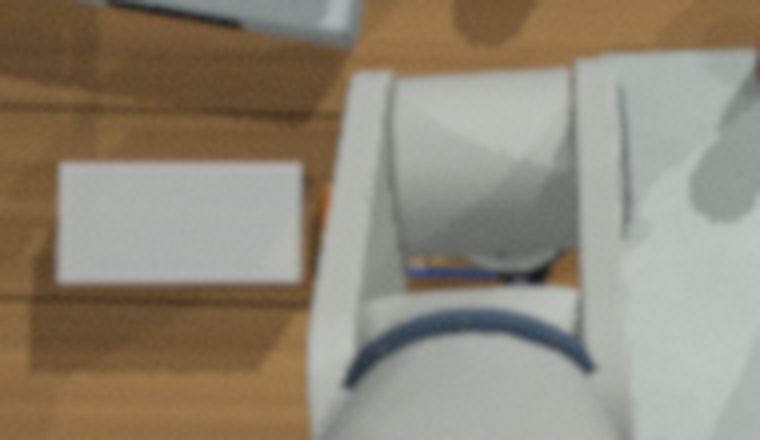

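The tray is out: the orange end shows at (327,205) beyond the sleeve mouth, and the blue wall is on the near side. Next I turn it about the white end.

Call:
drive_tool(rows=[0, 0, 0.001, 0, 0, 0.06, 0, 0, 0, 0, 0, 0.108, 0, 0, 0, 0, 0, 0.108, 0, 0, 0, 0, 0, 0.108, 0, 0, 0, 0, 0, 0.108, 0, 0, 0, 0, 0, 0.108, 0, 0, 0, 0, 0, 0.108, 0, 0, 0, 0, 0, 0.108, 0, 0, 0, 0, 0, 0.108, 0, 0, 0, 0, 0, 0.108, 0, 0, 0, 0, 0, 0.108, 0, 0, 0, 0, 0, 0.108, 0, 0, 0, 0, 0, 0.108, 0, 0, 0, 0, 0, 0.108, 0, 0, 0, 0, 0, 0.107])

```text
time: 6.5
tool_pos: [587.3, 54.0, 30.0]
tcp_rot: [-0.0, -0.012, 1.0, -0.0]
force: [0.8, 0.9, -1.6]
gripper_width: 0.681
grip_force: 64.7
```

Call:
drive_tool(rows=[0, 0.006, 0, 0, 0, 0.1, 0, 0.006, 0, 0, 0, 0.1, 0, 0.006, 0, 0, 0, 0.1, 0, 0.006, 0, 0, 0, 0.1, 0, 0.006, 0, 0, 0, 0.1, 0, 0.006, 0, 0, 0, 0.1, 0, 0.006, 0, 0, 0, 0.1, 0, 0.006, 0, 0, 0, 0.1, 0, 0.006, 0, 0, 0, 0.1, 0, 0.006, 0, 0, 0, 0.1, 0, 0.006, 0, 0, 0, 0.1, 0, 0.006, 0, 0, 0, 0.1, 0, 0.006, 0, 0, 0, 0.1, 0, 0.006, 0, 0, 0, 0.1, 0, 0.006, 0, 0, 0, 0.1, 0, 0.006, 0, 0, 0, 0.071, 0, 0, 0, 0, 0, 0])

```text
time: 8.2
tool_pos: [587.4, 150.2, 29.9]
tcp_rot: [0.0, 0.715, -0.699, -0.0]
force: [1.1, 0.0, -2.2]
gripper_width: 0.69
grip_force: 43.4
```

Call:
drive_tool(rows=[0, 0, 0, 0, 0, 0, 0, 0, 0, 0, 0, 0, 0, 0, 0, 0, 0, 0, 0, 0, 0, 0, 0, 0, 0, 0, 0, 0, 0, 0, 0, 0, 0.02, 0, 0, 0, 0, 0, 0.04, 0, 0, 0, 0, -0.02, 0.04, 0, 0, 0, -0.02, -0.04, 0.04, 0, 0, 0, -0.04, -0.04, 0.02, 0, 0, 0, -0.04, -0.04, 0.01, 0, 0, 0, -0.04, -0.02, 0, 0, 0, 0], jaw=1)

```text
time: 9.4
tool_pos: [460.3, 28.4, 189.4]
tcp_rot: [-0.011, -0.704, 0.71, -0.017]
force: [0.4, -0.2, 0.4]
gripper_width: 0.998
grip_force: 0.0
```

```bash
python3 - <<'E'
from h import *
a=viewer.read_camera("top"); b=viewer.read_camera("scene")
for c in(a,b): print(box(c,(591,142),40))
uv=proj(b,[587,100,20])[0].astype(int); print(uv)
x=cv2.resize(a["color"][120:230,120:290],(800,518)); crop(b,uv[0]-60,uv[0]+100,uv[1]-60,uv[1]+50,"t1.png",5); cv2.imwrite("pics/t1a.png",x)
E
```

```text
{'c': array([590.6, 142.2]), 'rect': array([590.8, 141.8,  34.7,  29. ,   1.5]), 'n': 151, 'tab': array([567.5, 140.9]), 'yaw': np.float64(-176.7), 'nred': 18}
{'c': array([596. , 142.9]), 'rect': array([596.2, 143. ,  41.1,  28. ,   1.3]), 'n': 195, 'tab': None, 'yaw': None, 'nred': 0}
[294 224]
```

View pics/t1a.png

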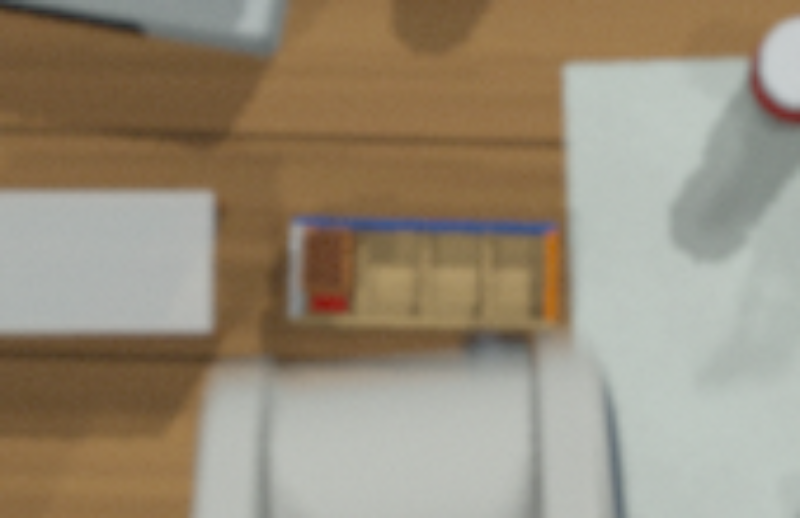

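The tray is reversed: white end at (295,270) toward the sleeve, orange end at (552,275), blue wall on top (+x side). The brown box tab is at (328,303), away from the blue wall.

```bash
python3 - <<'E'
from h import *
c=viewer.read_camera("top"); s=170/800
P=[plane(c,(120+u*s,120+v*s),22)[0,:2] for u,v in[(290,218),(290,320),(560,228),(560,328)]]; print(np.round(P,1)); 
w=(P[0]+P[1])/2;o=(P[2]+P[3])/2; ctr=(w+o)/2; d=(o-w)/np.linalg.norm(o-w); n=np.array([-d[1],d[0]]); print(ctr,d,np.linalg.norm(o-w))
for x in(-54,-18,18,54): print(x,(ctr+x*d-4.5*n).round(1))
print(readout.observe()["qpos"].round(2))
E
```

```text
[[614.3 163.5]
 [555.7 161.4]
 [612.7   8.7]
 [555.    7.1]]
[584.44370697  85.16589885] [-0.00759047 -0.99997119] 154.53435035587262
-54 [580.4 139.2]
-18 [580.1 103.2]
18 [579.8  67.2]
54 [579.5  31.2]
[ 0.09  0.18  2.04 -0.05  0.92 -3.02]
```

Call:
drive_tool(rows=[0.04, 0.02, -0.005, 0, 0, 0, 0.04, 0.04, -0.01, 0, 0, 0, 0.04, 0.04, -0.01, 0, 0, 0, 0.01, 0.014, -0.02, 0, 0, 0, 0, 0, -0.03, 0, 0, 0, 0, 0, -0.01, 0, 0, 0, 0, 0, 0, 0, 0, 0, 0, 0, 0, 0, 0, 0], jaw=0.3)

```text
time: 10.35
tool_pos: [580.6, 133.3, 106.3]
tcp_rot: [-0.012, -0.704, 0.71, -0.016]
force: [-0.1, -0.4, 0.5]
gripper_width: 0.648
grip_force: 0.0
```

Call:
drive_tool(rows=[0.005, 0.004, 0, 0.02, 0.003, 0.017, 0.005, 0.005, 0, 0.02, 0.003, 0.016, 0, 0, -0.02, 0, 0, 0, 0, 0, -0.02, 0, 0, 0, 0, 0, -0.012, 0, 0, 0, 0, 0, -0.008, 0, 0, 0, 0, 0, 0, 0, 0, 0])

```text
time: 11.05
tool_pos: [590.0, 142.2, 45.5]
tcp_rot: [-0.0, 0.716, -0.698, -0.001]
force: [0.3, -0.4, 0.1]
gripper_width: 0.655
grip_force: 0.0
```

Call:
drive_tool(rows=[0, 0, 0, 0, 0, 0, 0, 0, 0, 0, 0, 0, 0, 0, 0, 0, 0, 0, 0, 0, 0, 0, 0, 0, 0, 0, 0, 0, 0, 0, 0, 0, 0.01, 0, 0, 0, 0, 0, 0.02, 0, 0, 0, 0, 0, 0.02, 0, 0, 0], jaw=-1, force=40)

```text
time: 11.85
tool_pos: [589.8, 142.3, 96.4]
tcp_rot: [0.0, 0.716, -0.698, -0.001]
force: [-0.0, 0.4, -0.1]
gripper_width: 0.413
grip_force: 40.2
```

Call:
drive_tool(rows=[0, 0, 0, 0, 0, -0.144, 0, 0, 0, 0, 0, -0.144, 0, 0, 0, 0, 0, -0.144, 0, 0, 0, 0, 0, -0.144, 0, 0, 0, 0, 0, -0.144, 0, 0, 0, 0, 0, -0.144, 0, 0, 0, 0, 0, -0.144, 0, 0, 0, 0, 0, -0.144, 0, 0, 0, 0, 0, -0.144, 0, 0, 0, 0, 0, -0.144, 0, 0, 0, 0, 0, -0.144, 0, 0, 0, 0, 0, -0.144, 0, 0, 0, 0, 0, -0.144, 0, 0, 0, 0, 0, -0.144, 0, 0, 0, 0, 0, -0.144, 0, 0, 0, 0, 0, -0.144, 0, 0, 0, 0, 0, -0.144, 0, 0, 0, 0, 0, -0.144, 0, 0, 0, 0, 0, -0.144, 0, 0, 0, 0, 0, -0.144])

```text
time: 13.85
tool_pos: [590.1, 142.4, 96.3]
tcp_rot: [0.001, 0.601, 0.799, -0.0]
force: [0.1, -0.5, 0.0]
gripper_width: 0.409
grip_force: 40.3
```

Call:
drive_tool(rows=[-0.004, -0.001, 0, 0, 0, -0.139, -0.005, -0.001, 0, 0, 0, -0.139, 0, 0, 0, 0, 0, 0, 0, 0, 0, 0, 0, 0])

```text
time: 14.25
tool_pos: [581.3, 140.4, 96.1]
tcp_rot: [0.001, 0.702, 0.712, -0.0]
force: [1.3, -0.1, -0.2]
gripper_width: 0.413
grip_force: 40.3
```

```bash
python3 - <<'E'
from h import *
b=viewer.read_camera("scene"); uv=proj(b,[587,100,40])[0].astype(int)
crop(b,uv[0]-60,uv[0]+100,uv[1]-70,uv[1]+50,"t2.png",5)
E
```

```text
(no output)
```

View pics/t2.png

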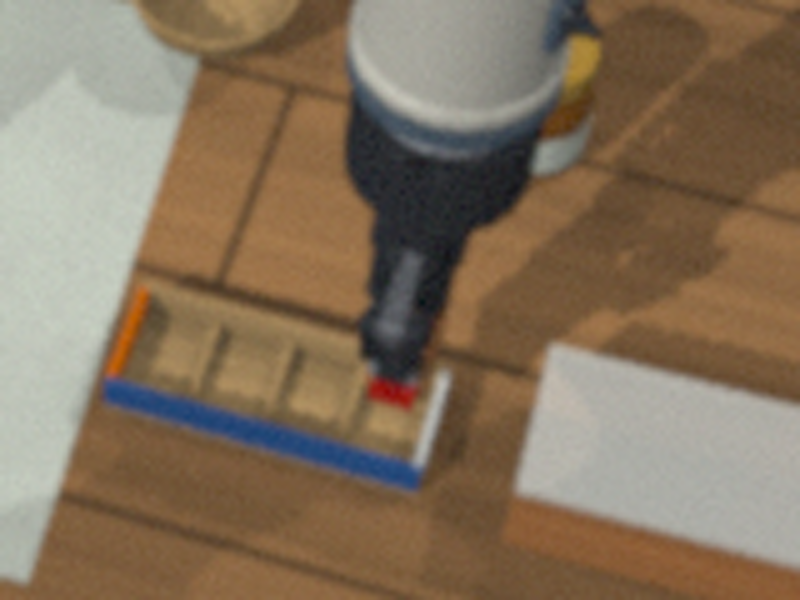

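The brown box is held with its red tab (393,392) toward the blue wall, above the compartment by the white end (430,420). I lower it now.

Call:
drive_tool(rows=[-0.001, -0.001, -0.02, 0, 0, 0, 0, 0, -0.015, 0, 0, 0, 0, 0, -0.01, 0, 0, 0, 0, 0, -0.005, 0, 0, 0, 0, 0, 0, 0, 0, 0])

```text
time: 14.8
tool_pos: [579.5, 139.2, 46.6]
tcp_rot: [-0.0, 0.703, 0.711, -0.001]
force: [-8.4, -1.2, 18.7]
gripper_width: 0.41
grip_force: 42.6
```

Call:
drive_tool(rows=[0, 0, 0, 0, 0, 0, 0, 0, 0, 0, 0, 0, 0, 0, 0, 0, 0, 0, 0, 0, 0, 0, 0, 0, 0, 0, 0.02, 0, 0, 0, 0, 0, 0.04, 0, 0, 0, 0, 0, 0.04, 0, 0, 0], jaw=0.2)

```text
time: 15.5
tool_pos: [579.4, 139.2, 145.9]
tcp_rot: [-0.0, 0.704, 0.711, -0.001]
force: [0.5, 0.4, -0.4]
gripper_width: 0.601
grip_force: 0.0
```

Call:
drive_tool(rows=[-0.01, -0.04, 0, 0, 0, -0.143, -0.015, -0.04, 0, 0, 0, -0.143, -0.015, -0.04, 0, 0, 0, -0.143, -0.015, -0.04, 0, 0, 0, -0.143, -0.015, -0.04, 0, 0, 0, -0.143, -0.015, -0.04, 0, 0, 0, -0.143, -0.015, -0.03, 0, 0, 0, -0.143, -0.012, -0.015, 0, 0, 0, -0.143, 0, 0, 0, 0, 0, -0.143, 0, 0, 0, 0, 0, -0.143])

```text
time: 16.5
tool_pos: [467.7, -146.4, 145.6]
tcp_rot: [0.0, 0.997, 0.071, -0.001]
force: [0.8, -0.4, -0.7]
gripper_width: 0.602
grip_force: 0.0
```

```bash
cat > look.py <<'E'
from h import *
import sys
a=viewer.read_camera("top"); b=viewer.read_camera("scene")
print("brown",box(a,(580,140),40),box(b,(582,140),40))
for n,xy in dict(green=(586,-243),yel=(430,-308),grey=(457,-158)).items(): print(n,box(a,xy),box(b,(xy[0]+4,xy[1])))
E
python3 look.py
```

```text
brown {'c': array([577.4, 140.3]), 'rect': array([577.5, 141.1,  34.6,  29.1,   1.5]), 'n': 153, 'tab': array([603.5, 140.6]), 'yaw': np.float64(0.5), 'nred': 12} {'c': array([583.4, 142.1]), 'rect': array([5.833e+02, 1.420e+02, 4.140e+01, 2.810e+01, 1.000e-01]), 'n': 192, 'tab': array([605.5, 141.7]), 'yaw': np.float64(-1.1), 'nred': 25}
green {'c': array([ 585.7, -242.9]), 'rect': array([ 585.8, -242.6,   28.7,   36.3,   64.7]), 'n': 149, 'tab': array([ 606.9, -256.7]), 'yaw': np.float64(-33.0), 'nred': 2} {'c': array([ 591. , -241.6]), 'rect': array([ 591.2, -241.1,   34.1,   38.8,   65.8]), 'n': 173, 'tab': array([ 611.8, -251.2]), 'yaw': np.float64(-24.6), 'nred': 23}
yel None {'c': array([ 434.6, -306.4]), 'rect': array([ 435.4, -305.8,   44.1,   27.8,   38.3]), 'n': 130, 'tab': None, 'yaw': None, 'nred': 0}
grey None {'c': array([ 462.7, -157. ]), 'rect': array([ 463.3, -157. ,   34.8,   37. ,   10.6]), 'n': 153, 'tab': array([ 471.8, -180.2]), 'yaw': np.float64(-68.5), 'nred': 8}
```

Call:
drive_tool(rows=[-0.005, -0.006, 0, 0, 0, 0.017, -0.005, -0.006, -0.01, 0, 0, 0, 0, 0, -0.03, 0, 0, 0, 0, 0, -0.03, 0, 0, 0, 0, 0, -0.02, 0, 0, 0, 0, 0, -0.01, 0, 0, 0, 0, 0, -0.004, 0, 0, 0, 0, 0, 0, 0, 0, 0])

```text
time: 17.4
tool_pos: [458.1, -157.6, 41.4]
tcp_rot: [0.0, 0.996, 0.084, -0.001]
force: [-0.5, -0.4, 0.3]
gripper_width: 0.603
grip_force: 0.0
```

Call:
drive_tool(rows=[0, 0, 0, 0, 0, 0, 0, 0, 0, 0, 0, 0, 0, 0, 0, 0, 0, 0, 0, 0, 0, 0, 0, 0, 0, 0, 0, 0, 0, 0, 0, 0, 0.01, 0, 0, 0, 0, 0, 0.03, 0, 0, 0, 0, 0, 0.03, 0, 0, 0, 0, 0, 0, 0, 0, 0], jaw=-1)

```text
time: 18.3
tool_pos: [460.3, -158.4, 115.5]
tcp_rot: [0.001, 0.996, 0.084, 0.002]
force: [0.2, -0.5, -0.7]
gripper_width: 0.407
grip_force: 40.2
```

Call:
drive_tool(rows=[0.01, 0.022, 0, 0, 0, 0.118, 0.01, 0.022, 0, 0, 0, 0.118, 0.01, 0.022, 0, 0, 0, 0.118, 0.01, 0.022, 0, 0, 0, 0.118, 0.01, 0.022, 0, 0, 0, 0.118, 0.01, 0.022, 0, 0, 0, 0.118, 0.01, 0.022, 0, 0, 0, 0.118, 0.01, 0.022, 0, 0, 0, 0.118, 0.01, 0.022, 0, 0, 0, 0.118, 0.01, 0.022, 0, 0, 0, 0.118, 0.01, 0.022, 0, 0, 0, 0.118, 0.01, 0.019, 0, 0, 0, 0.115, 0, 0, 0, 0, 0, 0, 0, 0, 0, 0, 0, 0])

```text
time: 19.7
tool_pos: [577.5, 103.3, 111.2]
tcp_rot: [0.0, 0.704, 0.71, -0.001]
force: [-0.6, 0.2, 0.0]
gripper_width: 0.411
grip_force: 40.2
```

```bash
cat > t.py <<'E'
from h import *
import sys
b=viewer.read_camera("scene"); uv=proj(b,[587,100,50])[0].astype(int)
crop(b,uv[0]-60,uv[0]+100,uv[1]-70,uv[1]+50,sys.argv[1],5)
print(np.array(proj(b,[[580,103,105],[580,103,55]]))-uv+[60,70])
E
python3 t.py t3.png
```

```text
[[64.19717413 54.73644923]
 [62.56547168 67.29685174]]
```

View pics/t3.png

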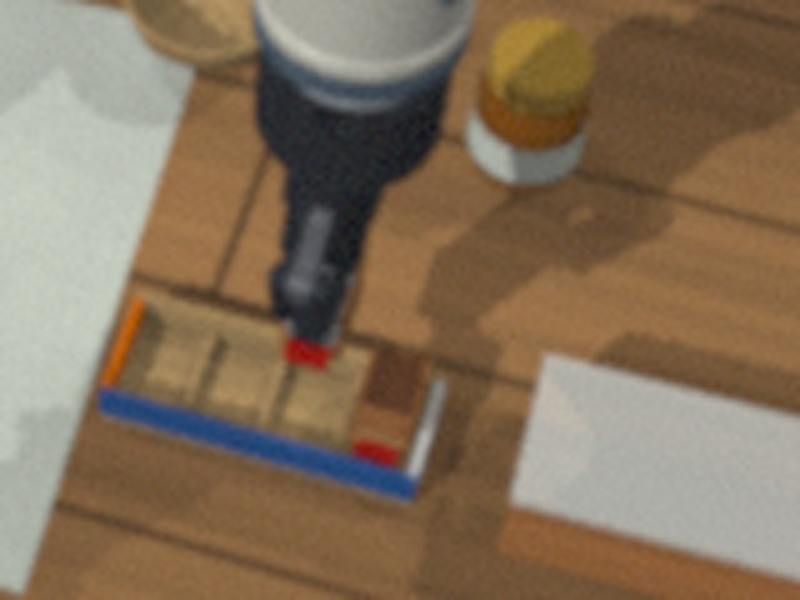

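The brown box is seated (395,380) with its tab (377,453) at the blue wall. The grey box is held with its tab at (307,352).

```bash
cat > held.py <<'E'
from h import *
# y of held box from tab, relative to TCP, corrected by bias from the seated brown box
b=viewer.read_camera("scene"); s=readout.observe()["tool_pos"]; zt=s[2]-42+9
R=red(hsv(b)); 
def tab(x,y,z):
    uv=proj(b,[x,y,z])[0]; v,u=np.nonzero(R); k=np.hypot(u-uv[0],v-uv[1])<11
    Q=plane(b,np.c_[u[k],v[k]],z); return Q.mean(0).round(1),k.sum(),np.round(np.ptp(Q,0),1)
print("held",tab(s[0]+24,s[1],zt),"tcp",s.round(1)); print("brown",tab(603,140,13))
E
python3 held.py; python3 - <<'E'
import sys; sys.path.insert(0,'.')
from h import *
a=viewer.read_camera("top"); print(box(a,(580,141),40))
H=hsv(a);P=plane(a,[[0,0]],22)
import numpy as np
def ctr(m,z):
    n,l,s,c=cv2.connectedComponentsWithStats(m.astype(np.uint8)); k=1+np.argmax(s[1:,4]); v,u=np.nonzero(l==k); return plane(a,np.c_[u,v],z)[:,:2]
v,u=np.mgrid[:384,:512]; G=plane(a,np.c_[u.ravel(),v.ravel()],22).reshape(384,512,3)
roi=(abs(G[...,0]-584)<45)&(abs(G[...,1]-85)<95)
bl=ctr(roi&(H[...,0]>100)&(H[...,0]<128)&(H[...,1]>110),22); og=ctr(roi&(H[...,0]>8)&(H[...,0]<18)&(H[...,1]>215)&(H[...,2]>150),22)
print("blue",bl.mean(0),bl.min(0),bl.max(0),"orange",og.mean(0),len(og), og.min(0),og.max(0))
E
```

```text
held (array([603.4, 103. ,  78.3]), np.int64(36), array([12.1, 18.7,  0. ])) tcp [577.3 102.6 111.3]
brown (array([603.2, 142.4,  13. ]), np.int64(27), array([ 8.4, 19.3,  0. ]))
None
blue [613.21016087  34.36279245] [612.88875994  22.21118081] [613.53164462  46.51127405] orange [596.07882246  13.62929991] 4 [592.00654744  13.51931678] [600.15201055  13.7393077 ]
```

Call:
drive_tool(rows=[0.005, 0.0015, -0.02, 0, 0, -0.003, 0, 0, -0.02, 0, 0, 0, 0, 0, -0.015, 0, 0, 0, 0, 0, -0.005, 0, 0, 0, 0, 0, -0.003, 0, 0, 0, 0, 0, 0, 0, 0, 0])

```text
time: 20.45
tool_pos: [583.2, 104.7, 48.7]
tcp_rot: [0.001, 0.705, 0.709, -0.0]
force: [0.0, 0.0, -0.1]
gripper_width: 0.412
grip_force: 40.2
```

Call:
drive_tool(rows=[0, 0, -0.001, 0, 0, 0, 0, 0, -0.001, 0, 0, 0, 0, 0, 0, 0, 0, 0])

```text
time: 20.75
tool_pos: [583.3, 104.9, 47.0]
tcp_rot: [0.001, 0.705, 0.709, -0.0]
force: [0.4, 0.5, -1.6]
gripper_width: 0.414
grip_force: 40.2
```

Call:
drive_tool(rows=[0, 0, 0, 0, 0, 0, 0, 0, 0, 0, 0, 0, 0, 0, 0, 0, 0, 0, 0, 0, 0, 0, 0, 0, 0, 0, 0.02, 0, 0, 0, 0, 0, 0.04, 0, 0, 0, 0, 0, 0.04, 0, 0, 0], jaw=0.2)

```text
time: 21.45
tool_pos: [582.4, 104.8, 147.1]
tcp_rot: [-0.0, 0.705, 0.709, -0.001]
force: [-0.1, -0.6, 0.8]
gripper_width: 0.599
grip_force: 0.0
```

Call:
drive_tool(rows=[0, -0.035, 0, 0, 0, -0.05, 0, -0.035, 0, 0, 0, -0.05, 0, -0.035, 0, 0, 0, -0.05, 0, -0.035, 0, 0, 0, -0.05, 0, -0.035, 0, 0, 0, -0.05, 0, -0.035, 0, 0, 0, -0.05, 0, -0.035, 0, 0, 0, -0.05, 0, -0.035, 0, 0, 0, -0.05, 0, -0.035, 0, 0, 0, -0.05])

```text
time: 22.35
tool_pos: [582.9, -211.6, 146.7]
tcp_rot: [0.0, 0.846, 0.533, -0.0]
force: [0.0, -0.3, 0.4]
gripper_width: 0.598
grip_force: 0.0
```

```bash
cat >> look.py <<'E'
for i,y in enumerate((140,104,68,32)): print("comp",i,box(a,(580,y),40,22),box(b,(583,y+1),40,22))
E
python3 look.py; python3 t.py t4.png
```

```text
brown {'c': array([577.5, 140.5]), 'rect': array([577.5, 141.1,  34.6,  29.1,   1.5]), 'n': 152, 'tab': array([604.1, 129.3]), 'yaw': np.float64(-22.9), 'nred': 14} {'c': array([583.5, 142.2]), 'rect': array([584. , 142. ,  42.8,  28.2,   1.1]), 'n': 196, 'tab': array([606. , 135.9]), 'yaw': np.float64(-15.6), 'nred': 33}
green None {'c': array([ 590.9, -241.1]), 'rect': array([ 591. , -240.3,   35.4,   37.7,   65.8]), 'n': 176, 'tab': array([ 611.8, -251.2]), 'yaw': np.float64(-25.8), 'nred': 23}
yel None None
grey None None
comp 0 {'c': array([578.1, 140.4]), 'rect': array([577.5, 141.2,  34.6,  29. ,   1.5]), 'n': 147, 'tab': None, 'yaw': None, 'nred': 0} {'c': array([584. , 142.1]), 'rect': array([584.1, 142. ,  42.1,  28.2,   2.7]), 'n': 191, 'tab': array([603., 142.]), 'yaw': np.float64(-0.4), 'nred': 10}
comp 1 {'c': array([580.9, 105.4]), 'rect': array([581. , 105.7,  34.8,  26.5,   1.8]), 'n': 151, 'tab': None, 'yaw': None, 'nred': 0} {'c': array([586.8, 106.1]), 'rect': array([5.87e+02, 1.06e+02, 4.08e+01, 2.81e+01, 1.00e-01]), 'n': 188, 'tab': None, 'yaw': None, 'nred': 0}
comp 2 None None
comp 3 None None
[[64.19717413 54.73644923]
 [62.56547168 67.29685174]]
```

View pics/t4.png

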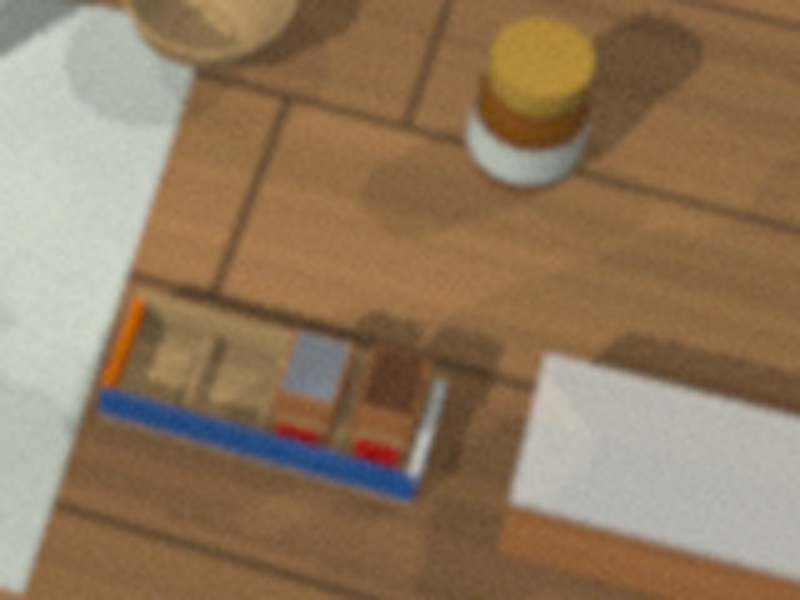

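Grey (315,365) and brown (395,380) are both seated, with tabs at the blue wall. Green next.

Call:
drive_tool(rows=[0.001, -0.015, 0, 0, 0, 0.004, 0.002, -0.0165, -0.01, 0, 0, 0, 0, 0, -0.03, 0, 0, 0, 0, 0, -0.03, 0, 0, 0, 0, 0, -0.02, 0, 0, 0, 0, 0, -0.01, 0, 0, 0, 0, 0, -0.005, 0, 0, 0, 0, 0, 0, 0, 0, 0])

```text
time: 23.3
tool_pos: [586.3, -241.7, 41.3]
tcp_rot: [0.0, 0.844, 0.536, -0.001]
force: [-0.3, 1.0, 0.2]
gripper_width: 0.601
grip_force: 0.0
```

Call:
drive_tool(rows=[0, 0, 0, 0, 0, 0, 0, 0, 0, 0, 0, 0, 0, 0, 0, 0, 0, 0, 0, 0, 0, 0, 0, 0, 0, 0, 0, 0, 0, 0, 0, 0, 0.01, 0, 0, 0, 0, 0, 0.03, 0, 0, 0, 0, 0, 0.03, 0, 0, 0, 0, 0, 0, 0, 0, 0], jaw=-1)

```text
time: 24.2
tool_pos: [588.5, -242.6, 116.3]
tcp_rot: [0.003, 0.844, 0.536, 0.001]
force: [-0.2, -0.6, -0.6]
gripper_width: 0.417
grip_force: 40.9
```

Call:
drive_tool(rows=[0, 0.022, 0, 0, 0, 0.032, 0, 0.022, 0, 0, 0, 0.032, 0, 0.022, 0, 0, 0, 0.032, 0, 0.022, 0, 0, 0, 0.032, 0, 0.022, 0, 0, 0, 0.032, 0, 0.022, 0, 0, 0, 0.032, 0, 0.022, 0, 0, 0, 0.032, 0, 0.022, 0, 0, 0, 0.032, 0, 0.022, 0, 0, 0, 0.032, 0, 0.022, 0, 0, 0, 0.032, 0, 0.022, 0, 0, 0, 0.032, 0, 0.022, 0, 0, 0, 0.032, 0, 0.022, 0, 0, 0, 0.032, 0, 0.022, 0, 0, 0, 0.032, 0, 0, 0, 0, 0, 0, 0, 0, 0, 0, 0, 0])

```text
time: 25.8
tool_pos: [585.7, 66.4, 111.4]
tcp_rot: [0.0, 0.704, 0.71, -0.001]
force: [0.0, 0.9, -1.7]
gripper_width: 0.407
grip_force: 40.9
```

```bash
python3 held.py; python3 look.py | grep -v comp
```

```text
held (array([611.4,  65.4,  78.5]), np.int64(36), array([11.3, 18.9,  0. ])) tcp [585.8  65.9 111.5]
brown (array([603.4, 141.9,  13. ]), np.int64(25), array([ 7.9, 19.3,  0. ]))
brown {'c': array([566.5, 140.4]), 'rect': array([566.8, 140.9,  13.3,  29.1,   1.5]), 'n': 61, 'tab': None, 'yaw': None, 'nred': 0} {'c': array([582.8, 142. ]), 'rect': array([583. , 142.1,  28.3,  40.7,  89.8]), 'n': 193, 'tab': array([605.8, 134.7]), 'yaw': np.float64(-17.8), 'nred': 31}
green None None
yel {'c': array([ 429.9, -308.1]), 'rect': array([ 429.7, -307.9,   37.4,   30. ,   37.5]), 'n': 158, 'tab': None, 'yaw': None, 'nred': 0} {'c': array([ 434.8, -306. ]), 'rect': array([ 435.6, -305.6,   45. ,   27.7,   37.3]), 'n': 133, 'tab': None, 'yaw': None, 'nred': 0}
grey None None
```

Call:
drive_tool(rows=[-0.004, 0.0025, -0.02, 0, 0, -0.003, 0, 0, -0.02, 0, 0, 0, 0, 0, -0.015, 0, 0, 0, 0, 0, -0.005, 0, 0, 0, 0, 0, -0.003, 0, 0, 0, 0, 0, -0.001, 0, 0, 0, 0, 0, 0, 0, 0, 0])

```text
time: 26.65
tool_pos: [582.3, 69.9, 50.6]
tcp_rot: [-0.0, 0.706, 0.708, 0.0]
force: [-12.0, 10.6, 37.9]
gripper_width: 0.412
grip_force: 50.7
```

Call:
drive_tool(rows=[0, 0, 0.006, 0, 0, 0, -0.0015, 0.0012, 0.002, 0, 0, 0, 0, 0, 0, 0, 0, 0])

```text
time: 26.95
tool_pos: [580.6, 69.7, 55.6]
tcp_rot: [0.001, 0.705, 0.709, -0.0]
force: [0.0, -0.1, -0.8]
gripper_width: 0.412
grip_force: 45.8
```

```bash
python3 held.py; python3 t.py t5.png
```

```text
held (array([605.6,  67.1,  22.4]), np.int64(27), array([ 9.1, 18.4,  0. ])) tcp [580.5  69.7  55.4]
brown (array([603.4, 141.8,  13. ]), np.int64(26), array([ 7.9, 18.6,  0. ]))
[[64.19717413 54.73644923]
 [62.56547168 67.29685174]]
```

View pics/t5.png

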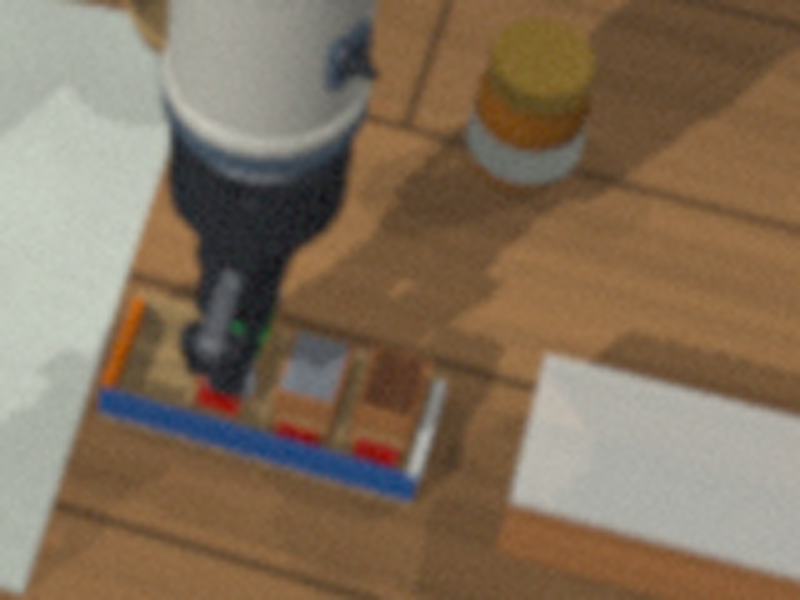

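The green box (250,330) is held over the third compartment with its tab (218,397) toward blue. It sits slightly toward the orange side, so I nudge it +y and lower again.

Call:
drive_tool(rows=[0, 0.0015, -0.002, 0, 0, 0, 0, 0, -0.003, 0, 0, 0, 0, 0, -0.0015, 0, 0, 0, 0, 0, 0, 0, 0, 0])

```text
time: 27.45
tool_pos: [580.3, 71.5, 48.6]
tcp_rot: [0.0, 0.705, 0.709, -0.001]
force: [0.1, -0.4, -0.8]
gripper_width: 0.409
grip_force: 45.8
```

Call:
drive_tool(rows=[0, 0, -0.0015, 0, 0, 0, 0, 0, 0, 0, 0, 0])

```text
time: 27.65
tool_pos: [580.5, 71.5, 47.4]
tcp_rot: [0.0, 0.705, 0.709, -0.0]
force: [-0.4, 0.2, -0.2]
gripper_width: 0.413
grip_force: 45.8
```

Call:
drive_tool(rows=[0, 0, 0, 0, 0, 0, 0, 0, 0, 0, 0, 0, 0, 0, 0, 0, 0, 0, 0, 0, 0, 0, 0, 0, 0, 0, 0.02, 0, 0, 0, 0, 0, 0.04, 0, 0, 0, 0, 0, 0.04, 0, 0, 0], jaw=0.2)

```text
time: 28.35
tool_pos: [580.0, 71.5, 148.2]
tcp_rot: [-0.0, 0.705, 0.709, -0.001]
force: [1.0, -0.3, -0.0]
gripper_width: 0.601
grip_force: 0.0
```

Call:
drive_tool(rows=[-0.01, -0.02, 0, 0, 0, -0.132, -0.01, -0.02, 0, 0, 0, -0.132, -0.01, -0.02, 0, 0, 0, -0.132, -0.01, -0.02, 0, 0, 0, -0.132, -0.01, -0.02, 0, 0, 0, -0.132, -0.01, -0.02, 0, 0, 0, -0.132, -0.01, -0.02, 0, 0, 0, -0.132, -0.01, -0.02, 0, 0, 0, -0.132, -0.01, -0.02, 0, 0, 0, -0.132, -0.01, -0.02, 0, 0, 0, -0.132, -0.01, -0.02, 0, 0, 0, -0.132, -0.01, -0.02, 0, 0, 0, -0.132, -0.01, -0.02, 0, 0, 0, -0.132, -0.01, -0.02, 0, 0, 0, -0.132, -0.01, -0.02, 0, 0, 0, -0.132, 0, -0.02, 0, 0, 0, -0.132, 0, -0.02, 0, 0, 0, -0.132, 0, -0.02, 0, 0, 0, -0.132, 0, 0, 0, 0, 0, -0.132])

```text
time: 30.25
tool_pos: [431.0, -290.6, 147.9]
tcp_rot: [0.0, 0.892, -0.452, 0.0]
force: [0.2, 1.4, -0.6]
gripper_width: 0.604
grip_force: 0.0
```

```bash
python3 look.py; python3 t.py t6.png
```

```text
brown {'c': array([577.5, 140.3]), 'rect': array([577.5, 141.1,  34.6,  29.1,   1.5]), 'n': 154, 'tab': array([604.1, 130.9]), 'yaw': np.float64(-19.5), 'nred': 13} {'c': array([583., 142.]), 'rect': array([5.831e+02, 1.419e+02, 4.100e+01, 2.810e+01, 5.000e-01]), 'n': 194, 'tab': array([605.9, 134.7]), 'yaw': np.float64(-17.7), 'nred': 36}
green None None
yel {'c': array([ 426.4, -298.8]), 'rect': array([ 424.7, -300.2,   35.8,   11.8,   37.9]), 'n': 51, 'tab': None, 'yaw': None, 'nred': 0} {'c': array([ 434.9, -306.2]), 'rect': array([ 435. , -306.1,   43.4,   27.7,   37.3]), 'n': 132, 'tab': None, 'yaw': None, 'nred': 0}
grey None None
comp 0 {'c': array([578. , 140.2]), 'rect': array([577.5, 141.1,  34.6,  29.1,   1.5]), 'n': 149, 'tab': None, 'yaw': None, 'nred': 0} {'c': array([583.5, 141.8]), 'rect': array([583. , 141.9,  41. ,  27.9,   1.1]), 'n': 189, 'tab': array([603.2, 142. ]), 'yaw': np.float64(0.5), 'nred': 11}
comp 1 {'c': array([580.9, 105.4]), 'rect': array([581. , 105.7,  34.8,  26.5,   1.8]), 'n': 151, 'tab': None, 'yaw': None, 'nred': 0} {'c': array([586.4, 106.2]), 'rect': array([5.87e+02, 1.06e+02, 4.08e+01, 2.81e+01, 1.00e-01]), 'n': 185, 'tab': array([606.3,  98.9]), 'yaw': np.float64(-20.0), 'nred': 2}
comp 2 {'c': array([579.,  68.]), 'rect': array([579.3,  68.5,  34.7,  26.5,   1.5]), 'n': 140, 'tab': array([602. ,  70.8]), 'yaw': np.float64(7.1), 'nred': 1} {'c': array([583.9,  68.6]), 'rect': array([584.1,  68.5,  40.9,  28.5,   1.1]), 'n': 187, 'tab': array([603.5,  70. ]), 'yaw': np.float64(3.9), 'nred': 4}
comp 3 None {'c': array([576.9,  54.1]), 'rect': array([576.9,  54.1,   0. ,   0. ,   0. ]), 'n': 1, 'tab': None, 'yaw': None, 'nred': 0}
[[64.19717413 54.73644923]
 [62.56547168 67.29685174]]
```

View pics/t6.png

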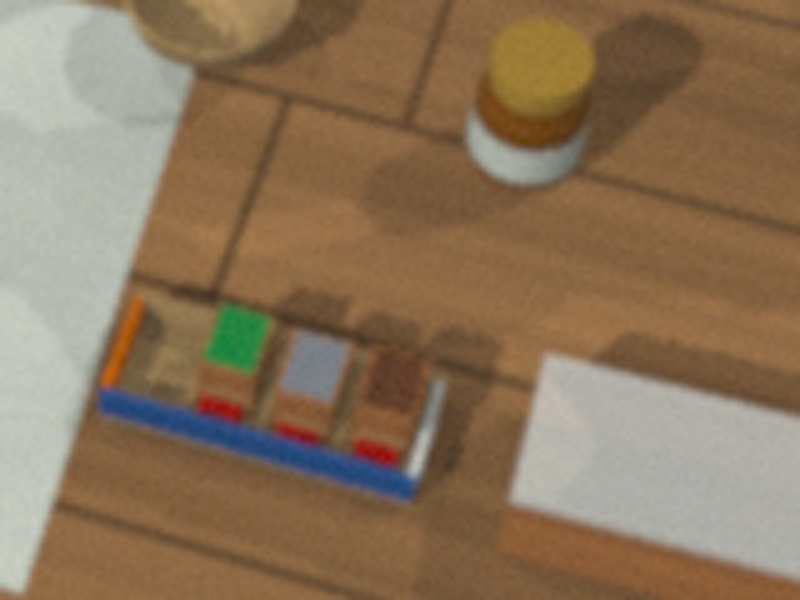

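Green is seated at (238,335) with its tab at blue, leaving one free compartment by the orange end. Now the yellow box.

Call:
drive_tool(rows=[-0.001, -0.009, 0, 0, 0, 0.022, 0, -0.0085, -0.01, 0, 0, 0, 0, 0, -0.03, 0, 0, 0, 0, 0, -0.03, 0, 0, 0, 0, 0, -0.02, 0, 0, 0, 0, 0, -0.01, 0, 0, 0, 0, 0, -0.006, 0, 0, 0, 0, 0, 0, 0, 0, 0])

```text
time: 31.2
tool_pos: [429.6, -305.8, 41.2]
tcp_rot: [-0.0, 0.899, -0.439, -0.001]
force: [0.0, 0.2, -0.1]
gripper_width: 0.602
grip_force: 0.0
```

Call:
drive_tool(rows=[0, 0, 0, 0, 0, 0, 0, 0, 0, 0, 0, 0, 0, 0, 0, 0, 0, 0, 0, 0, 0, 0, 0, 0, 0, 0, 0, 0, 0, 0, 0, 0, 0.01, 0, 0, 0, 0, 0, 0.03, 0, 0, 0, 0, 0, 0.03, 0, 0, 0, 0, 0, 0, 0, 0, 0], jaw=-1)

```text
time: 32.1
tool_pos: [431.6, -307.3, 115.7]
tcp_rot: [0.0, 0.898, -0.439, 0.002]
force: [0.2, -0.1, -0.7]
gripper_width: 0.409
grip_force: 40.6
```

Call:
drive_tool(rows=[0.008, 0.018, 0, 0, 0, 0.13, 0.008, 0.018, 0, 0, 0, 0.13, 0.008, 0.018, 0, 0, 0, 0.13, 0.008, 0.018, 0, 0, 0, 0.13, 0.008, 0.018, 0, 0, 0, 0.13, 0.008, 0.018, 0, 0, 0, 0.13, 0.008, 0.018, 0, 0, 0, 0.13, 0.008, 0.018, 0, 0, 0, 0.13, 0.008, 0.018, 0, 0, 0, 0.13, 0.008, 0.018, 0, 0, 0, 0.13, 0.008, 0.018, 0, 0, 0, 0.13, 0.008, 0.018, 0, 0, 0, 0.13, 0.008, 0.018, 0, 0, 0, 0.13, 0.008, 0.018, 0, 0, 0, 0.13, 0.008, 0.018, 0, 0, 0, 0.13, 0.008, 0.018, 0, 0, 0, 0.13, 0.008, 0.018, 0, 0, 0, 0.13, 0.008, 0.018, 0, 0, 0, 0.13, 0.008, 0.018, 0, 0, 0, 0.13, 0, 0, 0, 0, 0, 0.026])

```text
time: 34.1
tool_pos: [582.3, 37.8, 111.6]
tcp_rot: [0.001, 0.7, 0.715, 0.0]
force: [-1.0, -0.9, 0.5]
gripper_width: 0.413
grip_force: 40.5
```

```bash
python3 held.py; python3 -c "
from h import *
print(readout.observe()['tcp_rot'].round(4))"
```

```text
held (array([608.4,  42.3,  78.4]), np.int64(36), array([11.8, 18.3,  0. ])) tcp [581.6  36.8 111.4]
brown (array([603.3, 141.5,  13. ]), np.int64(24), array([ 7.9, 17.1,  0. ]))
[ 5.000e-04  7.003e-01  7.138e-01 -4.000e-04]
```

Call:
drive_tool(rows=[-0.001, -0.005, -0.015, 0, 0, -0.012, 0, -0.0043, -0.015, 0, 0, 0, 0, 0, -0.006, 0, 0, 0, 0, 0, 0, 0, 0, 0])

```text
time: 34.55
tool_pos: [579.5, 26.2, 74.3]
tcp_rot: [-0.0, 0.706, 0.708, -0.001]
force: [0.3, 0.6, -0.0]
gripper_width: 0.411
grip_force: 40.5
```

```bash
python3 held.py; python3 t.py t7.png
```

```text
held (array([605.4,  30.1,  42.1]), np.int64(31), array([11. , 19.8,  0. ])) tcp [580.1  26.4  75.1]
brown (array([603.1, 141.8,  13. ]), np.int64(26), array([ 8. , 18.6,  0. ]))
[[64.19717413 54.73644923]
 [62.56547168 67.29685174]]
```

View pics/t7.png

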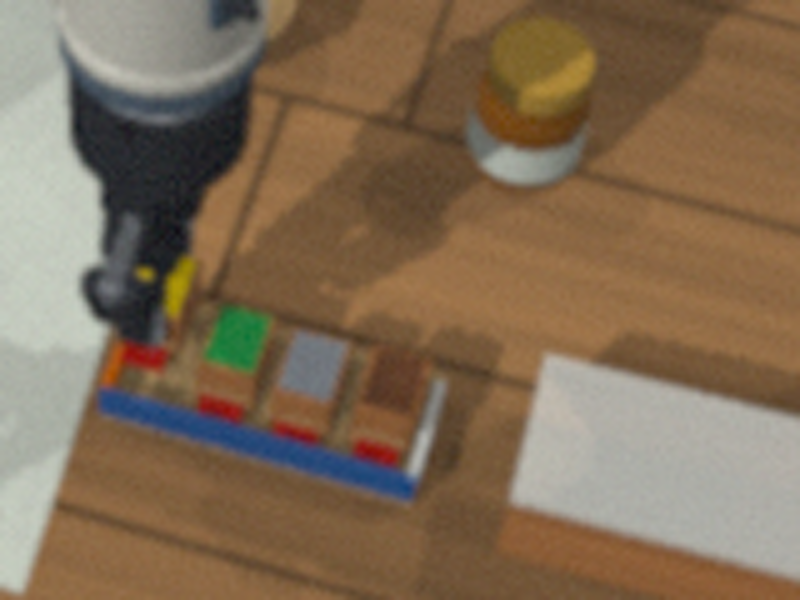

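The yellow box (180,285) is above the last compartment, tab (147,352) toward blue. It needs about +3 mm in y, then down.

Call:
drive_tool(rows=[0.0005, 0.003, -0.008, 0, 0, 0, 0, 0, -0.006, 0, 0, 0, 0, 0, -0.006, 0, 0, 0, 0, 0, -0.003, 0, 0, 0, 0, 0, 0, 0, 0, 0])

```text
time: 35.15
tool_pos: [580.7, 29.8, 52.0]
tcp_rot: [0.0, 0.706, 0.708, -0.001]
force: [-0.5, -0.3, -1.5]
gripper_width: 0.412
grip_force: 40.5
```

Now below the divider top with no contact. I lower the rest and release.

Call:
drive_tool(rows=[0, 0, -0.003, 0, 0, 0, 0, 0, -0.0015, 0, 0, 0, 0, 0, 0, 0, 0, 0])

```text
time: 35.45
tool_pos: [581.0, 29.7, 48.0]
tcp_rot: [0.0, 0.706, 0.708, -0.0]
force: [-0.7, -0.1, -0.9]
gripper_width: 0.412
grip_force: 40.5
```

Call:
drive_tool(rows=[0, 0, 0, 0, 0, 0, 0, 0, 0, 0, 0, 0, 0, 0, 0, 0, 0, 0, 0, 0, 0, 0, 0, 0, 0, 0, 0.02, 0, 0, 0, 0, 0, 0.04, 0, 0, 0, 0, 0, 0.04, 0, 0, 0], jaw=0.2)

```text
time: 36.15
tool_pos: [580.5, 29.7, 148.7]
tcp_rot: [-0.0, 0.706, 0.708, -0.001]
force: [1.3, -0.5, -0.6]
gripper_width: 0.599
grip_force: 0.0
```

Call:
drive_tool(rows=[-0.04, 0, 0, 0, 0, 0, -0.04, 0, 0, 0, 0, 0, -0.04, -0.02, 0, 0, 0, 0, -0.03, -0.03, 0, 0, 0, 0, 0, -0.04, 0, 0, 0, 0, 0, -0.03, 0, 0, 0, 0], jaw=1)

```text
time: 36.75
tool_pos: [430.3, -91.6, 148.6]
tcp_rot: [0.001, 0.706, 0.709, -0.0]
force: [1.5, -0.2, 0.5]
gripper_width: 1.002
grip_force: 0.0
```

```bash
python3 look.py | grep comp; python3 - <<'E'
from h import *
a=viewer.read_camera("top"); crop(a,90,270,110,220,"f0.png",4)
E
```

```text
comp 0 {'c': array([577.9, 140.1]), 'rect': array([577.5, 141.1,  34.6,  29.1,   1.5]), 'n': 150, 'tab': array([600. , 146.5]), 'yaw': np.float64(16.1), 'nred': 1} {'c': array([583.6, 141.8]), 'rect': array([583.6, 141.9,  40.9,  28.1,   2. ]), 'n': 188, 'tab': array([602.7, 140.3]), 'yaw': np.float64(-4.4), 'nred': 9}
comp 1 {'c': array([581.1, 103.3]), 'rect': array([581.1, 103. ,  34.8,  26.5,   1.8]), 'n': 149, 'tab': None, 'yaw': None, 'nred': 0} {'c': array([586.5, 105.3]), 'rect': array([586.9, 105.3,  28.6,  41.4,  89.1]), 'n': 188, 'tab': None, 'yaw': None, 'nred': 0}
comp 2 {'c': array([578.8,  68.1]), 'rect': array([579.3,  68.5,  34.7,  26.5,   1.5]), 'n': 141, 'tab': array([602. ,  68.1]), 'yaw': np.float64(0.1), 'nred': 2} {'c': array([584.2,  68.7]), 'rect': array([584.4,  68.5,  41.3,  28.5,   1.1]), 'n': 182, 'tab': array([603.5,  68.6]), 'yaw': np.float64(-0.4), 'nred': 6}
comp 3 {'c': array([580.,  34.]), 'rect': array([580.2,  34. ,  34.7,  26.6,   1.6]), 'n': 150, 'tab': None, 'yaw': None, 'nred': 0} {'c': array([584.7,  35.2]), 'rect': array([584.7,  35.4,  41.3,  29.5,   0. ]), 'n': 183, 'tab': array([604.1,  34.8]), 'yaw': np.float64(-1.1), 'nred': 6}
```

View pics/f0.png

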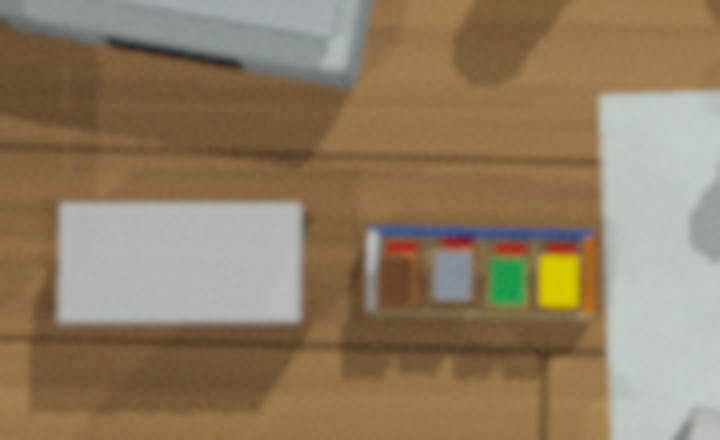

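The top view shows brown (398,280), grey (452,275), green (507,280) and yellow (558,280) all seated, with red tabs at the blue wall (top). Next I work out the alignment for sliding in.

```bash
python3 - <<'E'
from h import *
a=viewer.read_camera("top"); f=lambda u,v:(90+u/4-.4,110+v/4-.4)
g=lambda L,z:np.array([plane(a,f(*p),z)[0,:2] for p in L])
T=g([(366,228),(366,314),(594,233),(594,318)],22); S=g([(302,201),(302,323),(57,202),(57,325)],50)
print(T.round(1),S.round(1))
for n,Q in(("tray",T),("sleeve",S)):
    w=Q[:2].mean(0);o=Q[2:].mean(0);d=w-o; d=d if d[1]>0 else -d; print(n,w.round(1),o.round(1),"dx/dy",(d[0]/d[1]).round(4))
# roof mask rect
P=cloud(a); m=(abs(P[...,2]-50)<8)&(abs(P[...,0]-584)<60)&(P[...,1]>180)&(P[...,1]<380)
v,u=np.nonzero(m); Q=plane(a,np.c_[u,v],50)[:,:2]; print(cv2.minAreaRect(Q.astype(np.float32)))
for lo in(205,255,305): 
    k=(Q[:,1]>lo)&(Q[:,1]<lo+40); print(lo+20,Q[k].mean(0))
E
```

```text
[[613.6 164.9]
 [555.4 162.8]
 [614.2  11.1]
 [556.6   9.6]] [[626.8 203.1]
 [546.4 200. ]
 [621.9 363.2]
 [541.  359.2]]
tray [584.5 163.8] [585.4  10.4] dx/dy -0.0061
sleeve [586.6 201.5] [581.5 361.2] dx/dy -0.0323
((583.3853149414062, 282.10028076171875), (76.56095886230469, 156.45201110839844), 1.5349798202514648)
225 [585.11406216 224.9573898 ]
275 [583.56936629 274.99689909]
325 [582.21786016 325.0230671 ]
```

Call:
drive_tool(rows=[0.03, 0.025, 0, 0, 0, 0, 0.04, 0.03, 0, 0, 0, 0, 0.04, 0.03, 0, 0, 0, 0, 0.04, 0.03, 0, 0, 0, 0, 0.006, 0.002, 0, 0, 0, 0, 0, 0, 0, 0, 0, 0], force=60)

```text
time: 37.55
tool_pos: [587.7, 28.9, 147.6]
tcp_rot: [0.0, 0.705, 0.709, -0.0]
force: [-1.0, -0.3, -1.2]
gripper_width: 0.998
grip_force: 0.0
```

Call:
drive_tool(rows=[-0.0015, -0.002, -0.03, 0, 0, 0, 0, 0, -0.03, 0, 0, 0, 0, 0, -0.03, 0, 0, 0, 0, 0, -0.02, 0, 0, 0, 0, 0, -0.007, 0, 0, 0, 0, 0, 0, 0, 0, 0])

```text
time: 38.15
tool_pos: [584.1, 24.5, 30.5]
tcp_rot: [-0.0, 0.706, 0.708, -0.001]
force: [-0.6, -0.5, -0.3]
gripper_width: 1.0
grip_force: 0.0
```

Call:
drive_tool(rows=[0, 0, 0, 0, 0, 0, 0, 0, 0, 0, 0, 0, 0, 0, 0, 0, 0, 0, 0, 0, 0, 0, 0, 0, 0, 0, 0, 0, 0, 0, 0, 0, 0, 0, 0, 0, 0, 0, 0, 0, 0, 0], jaw=-1, force=60)

```text
time: 38.85
tool_pos: [586.7, 24.7, 33.1]
tcp_rot: [0.001, 0.706, 0.708, 0.001]
force: [-1.9, -0.3, 8.2]
gripper_width: 0.683
grip_force: 64.1
```

Call:
drive_tool(rows=[0.002, 0, 0, 0, 0, 0.008, 0.002, 0.002, 0, 0, 0, 0.008, 0.001, 0.005, 0, 0, 0, 0.006, 0, 0.006, 0, 0, 0, 0, 0, 0.006, 0, 0, 0, 0, 0, 0.006, 0, 0, 0, 0, 0, 0, 0, 0, 0, 0])

```text
time: 39.55
tool_pos: [591.9, 49.7, 33.0]
tcp_rot: [0.002, 0.698, 0.716, 0.001]
force: [-0.5, -2.6, 6.6]
gripper_width: 0.676
grip_force: 64.0
```

```bash
python3 - <<'E'
from h import *
b=viewer.read_camera("scene"); uv=proj(b,[587,150,20])[0].astype(int)
crop(b,uv[0]-60,uv[0]+70,uv[1]-50,uv[1]+50,"ins.png",6)
print(readout.observe()["tcp_rot"].round(4))
E
```

```text
[1.700e-03 6.978e-01 7.163e-01 7.000e-04]
```

View pics/ins.png

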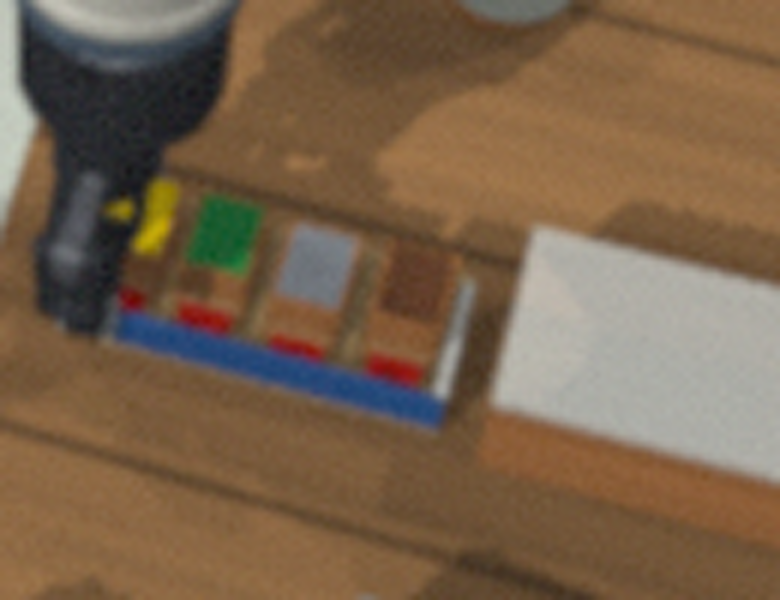

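The tray points straight at the mouth: its white end (455,340) is just ahead of the opening (510,310), and the boxes are all upright. I push it in.

Call:
drive_tool(rows=[0, 0.006, 0, 0, 0, 0, -0.0003, 0.006, 0, 0, 0, 0, 0, 0.006, 0, 0, 0, 0, -0.0003, 0.006, 0, 0, 0, 0, 0, 0.006, 0, 0, 0, 0, -0.0003, 0.006, 0, 0, 0, 0, 0, 0.006, 0, 0, 0, 0, -0.0003, 0.006, 0, 0, 0, 0, 0, 0.006, 0, 0, 0, 0, -0.0003, 0.006, 0, 0, 0, 0])

```text
time: 40.6
tool_pos: [590.4, 109.0, 33.1]
tcp_rot: [0.002, 0.698, 0.716, 0.0]
force: [0.3, -7.7, 7.1]
gripper_width: 0.683
grip_force: 64.0
```

Call:
drive_tool(rows=[0, 0.006, 0, 0, 0, 0, -0.0003, 0.006, 0, 0, 0, 0, 0, 0.006, 0, 0, 0, 0, -0.0003, 0.006, 0, 0, 0, 0, 0, 0.006, 0, 0, 0, 0, -0.0003, 0.006, 0, 0, 0, 0, 0, 0.006, 0, 0, 0, 0, -0.0003, 0.006, 0, 0, 0, 0, 0, 0.006, 0, 0, 0, 0, -0.0003, 0.006, 0, 0, 0, 0, -0.0003, 0.006, 0, 0, 0, 0, 0, 0, 0, 0, 0, 0])

```text
time: 41.8
tool_pos: [588.5, 175.8, 33.1]
tcp_rot: [0.002, 0.698, 0.716, 0.001]
force: [-1.0, -2.6, 5.7]
gripper_width: 0.684
grip_force: 64.0
```

Call:
drive_tool(rows=[0, 0, 0, 0, 0, 0, 0, 0, 0, 0, 0, 0, 0, 0, 0, 0, 0, 0, 0, 0, 0, 0, 0, 0, 0, 0, 0, 0, 0, 0, 0, 0, 0.03, 0, 0, 0, 0, 0, 0.04, 0, 0, 0, 0, -0.025, 0.01, 0, 0, 0, 0.001, -0.025, 0, 0, 0, 0], jaw=1)

```text
time: 42.7
tool_pos: [589.7, 126.0, 113.6]
tcp_rot: [0.002, 0.697, 0.717, 0.001]
force: [0.3, -0.1, -1.2]
gripper_width: 1.0
grip_force: 0.0
```

Call:
drive_tool(rows=[0, 0, 0, 0, 0, 0, 0, 0, 0, 0, 0, 0, 0, 0, 0, 0, 0, 0, 0, 0, 0, 0, 0, 0, 0, 0, 0, 0, 0, 0, 0, 0, 0, 0, 0, 0, 0, 0, 0, 0, 0, 0, 0, 0, 0, 0, 0, 0, 0, 0, -0.03, 0, 0, 0, 0, 0, -0.03, 0, 0, 0, 0, 0, -0.02, 0, 0, 0, 0, 0, 0, 0, 0, 0], jaw=-1)

```text
time: 43.9
tool_pos: [586.3, 125.3, 28.5]
tcp_rot: [-0.001, 0.698, 0.716, -0.002]
force: [-0.8, -0.2, 0.2]
gripper_width: 0.002
grip_force: 0.0
```

Call:
drive_tool(rows=[0.001, 0.006, 0.002, 0, 0, 0, 0, 0.006, 0, 0, 0, 0, 0, 0.006, 0, 0, 0, 0, 0, 0.006, 0, 0, 0, 0, 0, 0.005, 0, 0, 0, 0, 0, 0.005, 0, 0, 0, 0, 0, 0.005, 0, 0, 0, 0, 0, 0.005, 0, 0, 0, 0, 0, 0.005, 0, 0, 0, 0, 0, 0.003, 0, 0, 0, 0])

```text
time: 44.9
tool_pos: [589.8, 177.4, 34.0]
tcp_rot: [0.001, 0.698, 0.716, -0.0]
force: [0.5, -9.0, 5.8]
gripper_width: -0.001
grip_force: 4.0
```

Call:
drive_tool(rows=[0, 0.003, 0, 0, 0, 0, 0, 0.002, 0, 0, 0, 0, 0, 0.001, 0, 0, 0, 0])

```text
time: 45.2
tool_pos: [589.8, 183.3, 34.0]
tcp_rot: [0.001, 0.698, 0.716, -0.0]
force: [-0.2, -8.0, 5.9]
gripper_width: -0.002
grip_force: 4.0
```

Call:
drive_tool(rows=[0, 0.002, 0, 0, 0, 0, 0, 0.002, 0, 0, 0, 0, 0, 0.001, 0, 0, 0, 0])

```text
time: 45.5
tool_pos: [589.7, 188.2, 34.0]
tcp_rot: [0.001, 0.698, 0.716, -0.0]
force: [0.0, -7.8, 6.8]
gripper_width: -0.006
grip_force: 4.0
```

Call:
drive_tool(rows=[0, 0.001, 0, 0, 0, 0, 0, 0.001, 0, 0, 0, 0])

```text
time: 45.7
tool_pos: [589.7, 190.1, 34.0]
tcp_rot: [0.001, 0.698, 0.716, -0.0]
force: [-0.5, -7.7, 5.4]
gripper_width: -0.002
grip_force: 3.9
```

Call:
drive_tool(rows=[0, 0.001, 0, 0, 0, 0, 0, 0.0005, 0, 0, 0, 0])

```text
time: 45.9
tool_pos: [589.6, 191.1, 33.9]
tcp_rot: [0.001, 0.698, 0.716, -0.001]
force: [0.8, -13.7, 6.7]
gripper_width: 0.001
grip_force: 3.8
```

Call:
drive_tool(rows=[0, 0.0005, 0, 0, 0, 0, 0, 0.0005, 0, 0, 0, 0])

```text
time: 46.1
tool_pos: [589.7, 191.2, 33.9]
tcp_rot: [0.002, 0.698, 0.717, -0.001]
force: [2.0, -19.0, 9.1]
gripper_width: 0.0
grip_force: 4.2
```

The push force is rising without motion, so the tray is at the back stop. I back off and look.

Call:
drive_tool(rows=[0, 0.0005, 0, 0, 0, 0, 0, -0.01, 0, 0, 0, 0, 0, -0.03, 0, 0, 0, 0, 0, -0.03, 0.03, 0, 0, 0, -0.02, -0.04, 0.04, 0, 0, 0, -0.04, -0.04, 0.04, 0, 0, 0, -0.04, -0.04, 0.02, 0, 0, 0, -0.04, -0.04, 0, 0, 0, 0])

```text
time: 46.9
tool_pos: [475.8, -7.8, 144.5]
tcp_rot: [0.002, 0.698, 0.716, 0.002]
force: [-0.5, -0.4, 0.6]
gripper_width: 0.001
grip_force: 0.0
```

```bash
python3 - <<'E'
from h import *
a=viewer.read_camera("top"); b=viewer.read_camera("scene"); uv=proj(b,[584,240,30])[0].astype(int)
x=cv2.resize(a["color"][145:205,95:195],(700,420),interpolation=cv2.INTER_CUBIC)[:300]
y=cv2.resize(b["color"][uv[1]-30:uv[1]+35,uv[0]-55:uv[0]+55],(508,300),interpolation=cv2.INTER_CUBIC)
o=np.zeros((600,700,3),np.uint8); o[:300]=x; o[300:,:508]=y; cv2.imwrite("pics/end.png",o)
E
```

```text
(no output)
```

View pics/end.png

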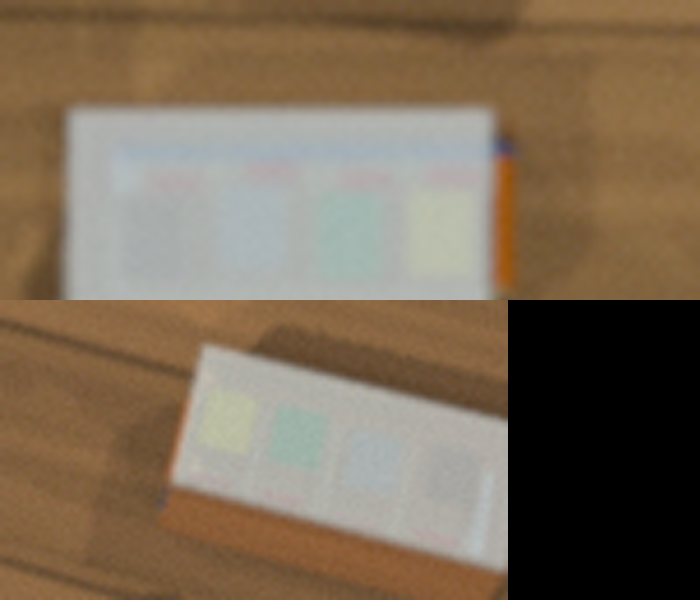

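The top crop shows the orange end (505,220) still slightly proud: about 20 px against the 16 px that parallax alone would give, so roughly 1.5 mm. The fingers probably met the roof edge, so I push again with the fingertips tilted forward.

Call:
drive_tool(rows=[0.028, 0.032, 0, 0.065, 0, 0, 0.028, 0.032, 0, 0.065, 0, 0, 0.028, 0.032, 0, 0.065, 0, 0, 0.028, 0.032, 0, 0.065, 0, 0, 0, 0, -0.03, 0, 0, 0, 0, 0, -0.03, 0, 0, 0, 0, 0, -0.03, 0, 0, 0, 0, 0, -0.018, 0, 0, 0, 0, 0, 0, 0, 0, 0])

```text
time: 47.9
tool_pos: [585.4, 121.3, 31.5]
tcp_rot: [-0.091, 0.692, 0.71, 0.091]
force: [-0.4, -0.6, 0.3]
gripper_width: -0.003
grip_force: 0.0
```

Call:
drive_tool(rows=[0.002, 0.008, 0.002, 0, 0, 0, 0, 0.01, 0, 0, 0, 0, 0, 0.01, 0, 0, 0, 0, 0, 0.01, 0, 0, 0, 0, 0, 0.01, 0, 0, 0, 0, 0, 0.006, 0, 0, 0, 0, 0, 0.003, 0, 0, 0, 0])

```text
time: 48.6
tool_pos: [589.0, 178.8, 36.1]
tcp_rot: [-0.09, 0.692, 0.71, 0.093]
force: [-0.3, 0.2, -0.1]
gripper_width: 0.003
grip_force: 0.0
```

Call:
drive_tool(rows=[0, 0.002, 0, 0, 0, 0, 0, 0.002, 0, 0, 0, 0])

```text
time: 48.8
tool_pos: [589.1, 181.8, 35.9]
tcp_rot: [-0.09, 0.692, 0.71, 0.092]
force: [0.0, 0.1, 0.7]
gripper_width: 0.001
grip_force: 0.0
```

Call:
drive_tool(rows=[0, 0.001, 0, 0, 0, 0, 0, 0.001, 0, 0, 0, 0])

```text
time: 49.0
tool_pos: [589.1, 183.7, 36.0]
tcp_rot: [-0.09, 0.692, 0.71, 0.093]
force: [1.1, 0.1, 0.4]
gripper_width: -0.003
grip_force: 0.0
```

Call:
drive_tool(rows=[0, 0.001, 0, 0, 0, 0, 0, 0.001, 0, 0, 0, 0])

```text
time: 49.2
tool_pos: [589.1, 185.8, 36.0]
tcp_rot: [-0.09, 0.692, 0.71, 0.093]
force: [-0.6, -0.9, -0.3]
gripper_width: -0.001
grip_force: 0.3
```

Call:
drive_tool(rows=[0, 0.001, 0, 0, 0, 0])

```text
time: 49.3
tool_pos: [589.2, 186.5, 35.9]
tcp_rot: [-0.09, 0.692, 0.71, 0.092]
force: [0.7, -5.0, 1.0]
gripper_width: -0.002
grip_force: 2.2
```

Contact at about y = 186. I continue in small steps.

Call:
drive_tool(rows=[0, 0.001, 0, 0, 0, 0, 0, 0.0005, 0, 0, 0, 0])

```text
time: 49.5
tool_pos: [589.2, 187.3, 35.9]
tcp_rot: [-0.089, 0.692, 0.71, 0.092]
force: [-0.3, -12.6, 3.4]
gripper_width: -0.0
grip_force: 6.1
```

Call:
drive_tool(rows=[0, 0.0005, 0, 0, 0, 0, 0, 0.0005, 0, 0, 0, 0])

```text
time: 49.7
tool_pos: [589.2, 187.5, 35.9]
tcp_rot: [-0.089, 0.692, 0.711, 0.092]
force: [-1.7, -17.7, 4.7]
gripper_width: 0.004
grip_force: 9.0
```

Call:
drive_tool(rows=[0, 0.0005, 0, 0, 0, 0, 0, 0.0005, 0, 0, 0, 0])

```text
time: 49.9
tool_pos: [589.2, 187.6, 35.9]
tcp_rot: [-0.089, 0.692, 0.711, 0.092]
force: [-2.2, -24.5, 7.6]
gripper_width: -0.002
grip_force: 12.0
```

Call:
drive_tool(rows=[0, 0.001, 0, 0, 0, 0, 0, 0, 0, 0, 0, 0, 0, -0.01, 0, 0, 0, 0, 0, -0.03, 0, 0, 0, 0, 0, -0.03, 0.03, -0.065, 0, 0, -0.02, -0.04, 0.04, -0.065, 0, 0, -0.04, -0.04, 0.04, -0.065, 0, 0, -0.04, -0.04, 0.02, -0.065, 0, 0, -0.04, -0.04, 0, 0, 0, 0])

```text
time: 50.8
tool_pos: [475.8, -9.6, 147.4]
tcp_rot: [0.003, 0.697, 0.717, 0.001]
force: [0.7, -0.4, -0.6]
gripper_width: -0.004
grip_force: 0.0
```

```bash
python3 - <<'E'
from h import *
a=viewer.read_camera("top"); b=viewer.read_camera("scene")
im=cv2.imread("pics/end.png")  # before (7x)
def edge(row): 
    # right edge of orange: saturation profile subpixel
    return np.interp(0.5,*[x for x in row])
H=hsv(a)[...,1].astype(float); S=H[167:186].mean(0)[158:176]; print("sat now",S.round(0))
Hb=cv2.cvtColor(im,cv2.COLOR_BGR2HSV)[...,1].astype(float); print("sat before",Hb[155:285].mean(0)[[int((u-95+.5)*7) for u in range(158,176) if (u-95)*7<700]].round(0))
# expected columns: roof mouth edge at z50 -> y ; tray end top edge at z22 same y
for y in (200,201,202,203,204): print(y,proj(a,[586,y,50])[0].round(2),proj(a,[586,y,22])[0].round(2),proj(a,[586,y,0])[0].round(2))
V=hsv(a)[...,2].astype(float)[167:186].mean(0)[158:176]; print("val",V.round(0))
print({n:(P:=cloud(a))[int(v*.64),int(u*.64)].round(0).tolist() for n,(u,v) in {"honey":(277,387),"jam":(453,208),"bowl":(380,400)}.items()})
E
```

```text
sat now [ 19.  18.  18.  16.  11.   7.  23.  88. 177. 207. 162. 135. 131. 132.
 133. 132. 132. 133.]
sat before [ 18.  19.  19.  17.  13.   8.  19.  75. 172. 222. 180. 143. 133. 133.
 133. 134. 132. 133.]
200 [165.68 175.31] [167.64 176.42] [169.12 177.26]
201 [165.3 175.3] [167.27 176.41] [168.76 177.25]
202 [164.92 175.29] [166.9 176.4] [168.39 177.24]
203 [164.53 175.28] [166.53 176.39] [168.02 177.24]
204 [164.15 175.27] [166.15 176.38] [167.66 177.23]
val [187. 187. 187. 185. 182. 176. 166. 161. 157. 144. 127. 118. 118. 118.
 119. 120. 121. 122.]
{'honey': [401.0, 159.0, 77.0], 'jam': [703.0, -120.0, 71.0], 'bowl': [376.0, -8.0, 1.0]}
```

```bash
python3 -c "
from workcell import bot
print(bot.close_job())"
```

```text
the job is handed in; nothing more can be done
None
```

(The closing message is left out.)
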